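# Load and switch on the die warmer

### The job

Get the die warmer going: first, while it is off, stand every brass die that lies out on the leather onto the aluminium warming plate, upright on its foot with the grip rib up and not stacked. Then push the key fully home into the lock of the control box and turn it clockwise to the on stop, and after that turn the thermostat dial clockwise until its pointer stands at the triangle on the scale ring. Leave the key in the lock, see that all the dies are still on the plate, and do not disturb the mallet, the dye jar or the edge tool.

Things in the scene. Friction and masses are not known exactly. Their poses are not given: they have to be found in the camera images.
- slab: Fixed black granite slab with a sheet of tooled leather, 200 (own x) x 280 (own y) mm, top 15 mm above the table, on which the dies stand at the start. Origin: centre of the underside.
- plate: Fixed warming plate of aluminium with a low dark rim, 200 (own x) x 280 (own y) mm outside. Plate surface 14 mm and rim top 20 mm above the table; the rim is 6 mm thick, the surface inside it 188 x 268 mm. Origin: centre of the underside.
- ctrl: Fixed grey control box, 130 (own x) x 240 (own y) mm, top 45 mm above the table. Brass key lock on it at own y = -55 mm, thermostat dial at own y = +58 mm. Origin: centre of the underside.
- rest: Fixed dark wooden key rest, 60 (own x) x 50 (own y) x 34 mm, with a slot along own x in which the key stands. Origin: centre of the underside.
- key: Loose key, 40 g, standing upright in the rest, shoulder on its top. Steel blade 16 (own x) x 6 (own y) mm, 28 mm long, chamfered tip; above it a black bow 34 (own x) x 12 (own y) mm, from 28 to 58 mm above the tip; its shoulder stops on a slot's rim. Same both ways round. Origin: centre of the blade's tip, z up along the key.
- lock_slot (a point): Centre of the slot's mouth on top of the square brass lock (28 x 28 mm, rising to 80 mm above the table). Slot 17.4 mm along this frame's x, 7.4 mm along its y, 31 mm deep; the frame turns with the lock.
- lock (a joint): Turn of the lock, rad: 0 = off (as at the start), growing clockwise seen from above, stop at 1.30 = on. Moves only with the key in it.
- dial_grip (a point): On the dial's axis at grip height, 69 mm above the table. Dial: black skirt of 68 mm diameter (top 53 mm above the table), bar grip 44 mm long (this frame's x) x 14 mm thick (its y) rising from 53 to 81 mm. A white pointer line marks the bar's end towards this frame's -x. The frame turns with the dial.
- dial (a joint): Turn of the dial, rad, growing clockwise seen from above, 0 to 4.6 between its stops; holds where it is left.
- dial_tip (a point): Tip of the dial's white pointer, 36 mm from the dial's axis; turns with the dial.
- mark (a point): Inner point of the one large dark triangle on the fixed scale ring (114 mm diameter, small ticks elsewhere) round the dial, 36 mm from the dial's axis. The pointer's tip belongs here.
- die_round: Brass stamping die for leather, round, 42 mm diameter, foot 14 mm high and flat underneath; on top a grip rib 34 mm long (own x) x 12 mm thick (own y) x 16 mm high, from 14 to 30 mm above the underside. Origin: centre of the underside, z up. May be absent.
- die_square: Brass stamping die for leather, square, 40 x 40 mm, foot 14 mm high and flat underneath; on top a grip rib 34 mm long (own x) x 12 mm thick (own y) x 16 mm high, from 14 to 30 mm above the underside. Origin: centre of the underside, z up. May be absent.
- die_long: Brass stamping die for leather, oblong, 56 (own x) x 26 mm, foot 14 mm high and flat underneath; on top a grip rib 34 mm long (own x) x 12 mm thick (own y) x 16 mm high, from 14 to 30 mm above the underside. Origin: centre of the underside, z up. May be absent.
- die_hex: Brass stamping die for leather, hexagonal, 46 mm across corners, foot 14 mm high and flat underneath; on top a grip rib 34 mm long (own x) x 12 mm thick (own y) x 16 mm high, from 14 to 30 mm above the underside. Origin: centre of the underside, z up. May be absent.
- die_oval: Brass stamping die for leather, oval, 54 (own x) x 30 mm, foot 14 mm high and flat underneath; on top a grip rib 34 mm long (own x) x 12 mm thick (own y) x 16 mm high, from 14 to 30 mm above the underside. Origin: centre of the underside, z up. May be absent.
- die_tri: Brass stamping die for leather, triangular, corners 26 mm from the centre, foot 14 mm high and flat underneath; on top a grip rib 34 mm long (own x) x 12 mm thick (own y) x 16 mm high, from 14 to 30 mm above the underside. Origin: centre of the underside, z up. May be absent.
- mallet: Bystander: mallet lying along own x, ivory head 68 mm in diameter and 100 mm long, dark wooden handle, 200 mm overall. Origin on the table under its middle.
- dye: Bystander: jar of dye, 56 mm diameter, 75 mm high. Origin: centre of the underside.
- bevel: Bystander: small edge tool with a wooden handle lying along own x, 133 mm long, 14 mm high. Origin on the table near its middle.
There are look-alikes about, which are no part of the job. Leave any blue, red or turquoise look-alike of the die_tri alone.

How it is judged:
On the way, in this order (a step that is already met when the one before it is completed fails the run):
1. every die stands on the warming plate (x of die_round in the frame of plate between -0.092 and 0.092 m and y of die_round in the frame of plate between -0.132 and 0.132 m and z of die_round in the frame of plate between 0.01 and 0.018 m and angle between each of die_round, die_square, die_long, die_hex, die_oval, die_tri's own z axis and vertical below 0.12 rad and linear speed of each of die_round, die_square, die_long, die_hex, die_oval, die_tri below 0.03 m/s and x of die_square in the frame of plate between -0.092 and 0.092 m and y of die_square in the frame of plate between -0.132 and 0.132 m and z of die_square in the frame of plate between 0.01 and 0.018 m and x of die_long in the frame of plate between -0.092 and 0.092 m and y of die_long in the frame of plate between -0.132 and 0.132 m and z of die_long in the frame of plate between 0.01 and 0.018 m and x of die_hex in the frame of plate between -0.092 and 0.092 m and y of die_hex in the frame of plate between -0.132 and 0.132 m and z of die_hex in the frame of plate between 0.01 and 0.018 m and x of die_oval in the frame of plate between -0.092 and 0.092 m and y of die_oval in the frame of plate between -0.132 and 0.132 m and z of die_oval in the frame of plate between 0.01 and 0.018 m and x of die_tri in the frame of plate between -0.092 and 0.092 m and y of die_tri in the frame of plate between -0.132 and 0.132 m and z of die_tri in the frame of plate between 0.01 and 0.018 m), for 0.2 s.
2. the key is fully home in the lock (distance between key and lock_slot below 0.0315 m and z of key in the frame of lock_slot below -0.0245 m and horizontal distance between key and lock_slot below 0.004 m and angle between key's own z axis and vertical below 0.12 rad), for 0.2 s.
3. the key, still home, has turned the lock on (all of step 2 and value of joint lock above 1.15 rad), for 0.2 s.
4. the dial's pointer stands at the triangle (distance between dial_tip and mark below 0.0045 m), for 0.2 s.
At the end, for the whole second after the job is handed in: Every die that is present stands upright (within 7 degrees) and still on the plate's surface inside the rim, the key is home in the lock (within 3.5 mm of full depth), the lock is turned on (over 1.15 of 1.30 rad), and the dial's pointer tip is within 4 mm (7 degrees) of the triangle's inner point (all of step 1 and all of step 3 and distance between dial_tip and mark below 0.0045 m and velocity of joint dial between -0.05 and 0.05 rad/s); the robot touches nothing.
It fails at once if the mallet is pushed more than 3 cm or tipped over (distance of mallet from where it was at the start of the episode above 0.03 m or angle between mallet's own z axis and vertical above 0.6 rad).
It fails at once if the dye jar is pushed more than 3 cm or tipped over (distance of dye from where it was at the start of the episode above 0.03 m or angle between dye's own z axis and vertical above 0.6 rad).
It fails at once if the edge tool is pushed more than 3 cm or tipped over (distance of bevel from where it was at the start of the episode above 0.03 m or angle between bevel's own z axis and vertical above 0.6 rad).
Of die_round, die_square, die_long, die_hex, die_oval, die_tri only 4 to 6 are there at a start; the rules pass over those that are not, and their reading is None.
At some moment in a run one of die_round, die_square, die_long, die_hex, die_oval, die_tri may be knocked a few centimetres aside while the robot is not near it.
It also fails if it takes over 210 s, if anything falls off the work surface, if the arm or the gripper's body presses on something with over 40 N, if the wrist force passes 120 N, or if a joint passes its speed limit or range.

### The arm

A 6-joint arm with a two-finger parallel gripper is mounted at the origin on the work surface. World frame = base frame: x ahead of the robot, y to its left, z up, the work surface at z = 0. Lengths are in m, angles in rad, forces in N, time in s.
With the tool pointing down it reaches from about 0.375 to 0.9 m from the base axis. Payload 3.1 kg.
Tool frame: the origin (TCP) lies midway between the tips of the shut fingers; the grasp point (between the pads) lies 19 mm behind it; z points along the fingers, y is the line along which they close (so a half turn about z gives the same grasp; the last joint's range is limited). The gripper opens to 87 mm and grips with 3 to 60 N. Pads are 19 mm wide; open, the fingers measure 117 mm over their backs; the gripper's body (75 mm by 190 mm) begins 51 mm behind the grasp point.
Start: joints at [1.109, 0.527, 1.433, -0, 1.181, -0.178], TCP at [0.175, 0.6, 0.223] pointing down, gripper open.
Joint ranges: [-3.08, 3.08], [-0.75, 2.2], [0.22, 2.44], [-1.43, 4.57], [0, 2.65], [-2.85, 2.85]. Speed limits (rad/s): [2.79, 2.79, 3.14, 3.14, 3.14, 3.14].

### API

Orientations are given as a unit quaternion [x, y, z, w].
In Python, from rig import robot gives the robot as it stands.
- The arm moves only by the shell command python3 -m jog 'ROWS' [FORCE]. ROWS is a JSON object of lists of equal length, an entry for each row: "dp": the shift along the tool's x, y, z in mm, a list of three; "delta_rot": the turn, a rotation vector about the tool's x, y, z in rad, a list of three; "gripper": the opening, from -1 (shut) to 1 (fully open). A call has 1 to 12 rows; each row is the pose to reach, as a shift and turn from the pose commanded when the call began, along the tool's axes at that moment; what a row does not reach only later rows make up. A row lasts 1/10 s, in which the tool goes at most 50 mm and 8.59 degrees, less where a joint would pass 70% of its speed; a pose out of reach is approached as far as the arm can. A call with a gripper value outside its range is refused whole. The fingers move at their own pace and stop on an object; FORCE is the grip in N (left out, the last holds). Time passes only in rows, so rows that repeat a pose let the fingers close. It gives the time, the measured TCP pose, the force, the opening and the grip force at its end, in the units of the state.
- robot.get_obs(): the state, without advancing time (a new reading comes with each control period).
- robot.camera(name): name is "scene" or "top"; returns the picture (420x560x3 uint8, red, green, blue); there is no depth.
- robot.camera_model(name): a dict with "fx", "fy", "cx", "cy" (pixels), "xyz" and "orientation" of the camera in the world. Camera axes: x right, y down, z forward; pixel columns grow to the right and rows downward; lengths in m; the calibration is good to about 2 mm. A picture is of the moment at which its call begins. camera_model takes no time and is no camera call.
- robot.hand_in(): hands the job in; it is judged then, once.
Trained networks look in the newest picture that a camera, given by its name, has taken for a name from the list of things; names that differ only in an ending like _2 or _b are one class to them, and where a whole thing is asked for, a point or a joint stands for the part that bears it (a point fixed in the world has none). Each returns a list of dicts, best first, with "score" (0 to 1); they miss things now and then, are a little off and sometimes report something else, mostly with a low value. They report only what shows in the picture. A call takes as long as a camera call. They do not tell look-alikes from the thing itself.
- robot.search_frame(name, camera): "rect" ([left, top, right, bottom] in pixels, round what is visible of it).
The state is a dict: "time": time; "q": joint angles; "joint_velocities": joint speeds; "joint_torque": joint torques, N m; "position": TCP position; "tool_rot": TCP orientation; "ft_force": force on the tool from outside, world axes, zero at the start; "moment": the same for the moment, N m; "grip_width": finger opening in m; "grip_force": force on a finger pad.
Only numpy, scipy, OpenCV 4.12 (cv2) and the standard library are available. Lean on these libraries where they do the work, as an engineer would, in place of code of your own. Each camera call takes 0.05 s, during which the arm holds its last target. There are 200 camera calls.

## Working session

There is one attempt and no reset: what is moved stays moved. The work goes in short steps, Python scripts to look and compute and a shell command to move; the robot and the scene stay as the last step left them, time stands still between calls to the robot, and variables do not carry over. Pictures are saved under pics/ and viewed, at most 14 in all, crops included, and the job is handed in when it is done.

```bash
ls; mkdir -p pics; python3 - <<'E'
from rig import robot
import cv2,numpy as np
for c in("top","scene"):
    im=robot.camera(c); cv2.imwrite(f"pics/{c}0.png",im[:,:,::-1]); 
    m=robot.camera_model(c);print(c,m)
    for n in["slab","plate","ctrl","rest","key","lock_slot","dial_grip","die_round","die_square","die_long","die_hex","die_oval","die_tri","mallet","dye","bevel"]:
        try:
            print(n,[([round(x) for x in r["rect"]],round(r["score"],2)) for r in robot.search_frame(n,c)][:4])
        except Exception as e: print(n,e)
E
```

```text
pics
top {'fx': 472.09872647514453, 'fy': 472.09872647514453, 'cx': 283.54585707462553, 'cy': 208.03920307235742, 'xyz': array([ 0.34193446, -0.0477239 ,  1.23582802]), 'orientation': array([-0.6979313 ,  0.71204304, -0.05405669,  0.054447  ])}
slab [([304, 192, 417, 280], 0.94), ([352, 242, 372, 260], 0.15)]
plate [([105, 196, 222, 287], 0.85)]
ctrl [([204, 120, 299, 183], 0.96)]
rest [([268, 208, 284, 233], 0.91), ([219, 141, 244, 163], 0.44), ([373, 124, 392, 151], 0.43)]
key [([353, 242, 373, 262], 0.18)]
lock_slot [([264, 140, 278, 163], 0.58)]
dial_grip [([214, 139, 243, 165], 0.6)]
die_round [([355, 208, 370, 229], 0.61)]
die_square [([351, 242, 373, 258], 0.79)]
die_long [([325, 215, 345, 233], 0.67), ([306, 194, 420, 278], 0.54), ([372, 123, 398, 152], 0.21)]
die_hex [([388, 214, 402, 228], 0.79), ([112, 123, 189, 156], 0.62)]
die_oval [([326, 243, 338, 263], 0.57), ([208, 131, 254, 175], 0.48)]
die_tri [([420, 289, 439, 305], 0.75), ([390, 238, 405, 253], 0.68), ([432, 253, 448, 273], 0.58), ([388, 296, 402, 309], 0.51)]
mallet [([109, 122, 187, 155], 0.81)]
dye [([370, 122
[... 652 characters left out ...]
, ([277, 194, 292, 208], 0.53)]
lock_slot [([341, 215, 357, 235], 0.53), ([142, 205, 282, 332], 0.33)]
dial_grip [([359, 186, 385, 212], 0.86), ([238, 232, 257, 254], 0.6)]
die_round [([218, 256, 242, 277], 0.6), ([215, 218, 232, 234], 0.59)]
die_square [([195, 240, 216, 258], 0.88)]
die_long [([238, 233, 257, 258], 0.49), ([357, 188, 387, 209], 0.21)]
die_hex [([194, 281, 213, 297], 0.9)]
die_oval [([213, 218, 236, 232], 0.49)]
die_tri [([109, 299, 134, 319], 0.82), ([170, 262, 191, 285], 0.63), ([99, 269, 122, 287], 0.57), ([129, 237, 145, 255], 0.49)]
mallet [([394, 142, 427, 195], 0.61)]
dye [([282, 312, 313, 360], 0.64), ([357, 188, 386, 212], 0.28)]
bevel [([243, 177, 278, 204], 0.54)]
```

```bash
python3 - <<'E'
import cv2
a=cv2.imread("pics/top0.png")
cv2.imwrite("pics/t0a.png",cv2.resize(a[185:315,295:455],None,fx=4.6,fy=4.6,interpolation=cv2.INTER_CUBIC))
cv2.imwrite("pics/t0b.png",cv2.resize(a[110:295,95:310],None,fx=3.2,fy=3.2,interpolation=cv2.INTER_CUBIC))
E
```

```text
(no output)
```

View pics/t0a.png

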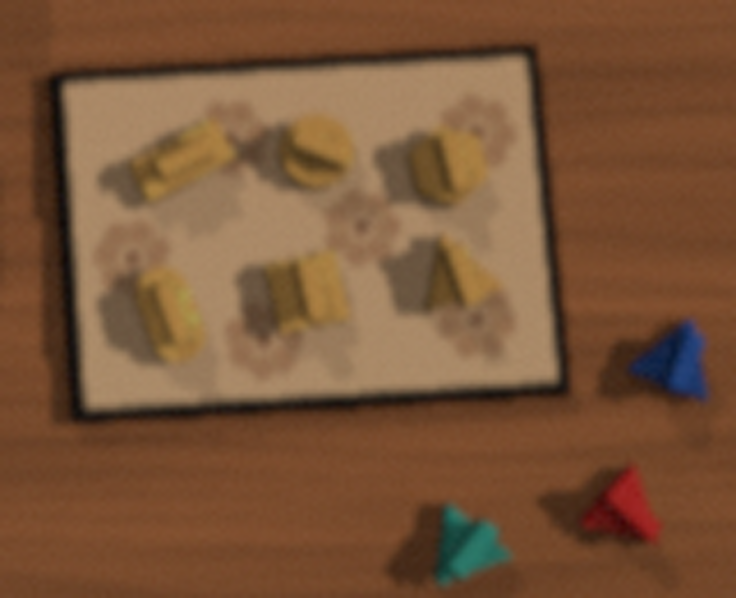

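View pics/t0b.png

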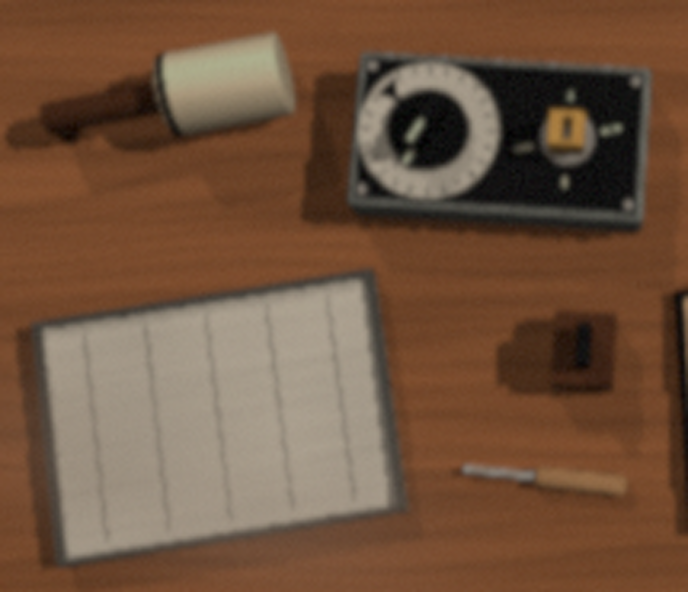

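```bash
cat > h.py <<'E'
import numpy as np,cv2
from scipy.spatial.transform import Rotation as R
from scipy.optimize import minimize
from rig import robot
CM={c:robot.camera_model(c) for c in("top","scene")}
def proj(c,P):
    m=CM[c];p=R.from_quat(m["orientation"]).inv().apply(np.atleast_2d(P)-m["xyz"])
    return np.c_[m["fx"]*p[:,0]/p[:,2]+m["cx"],m["fy"]*p[:,1]/p[:,2]+m["cy"]]
def ray(c,uv,z):
    m=CM[c];uv=np.atleast_2d(uv)
    d=R.from_quat(m["orientation"]).apply(np.c_[(uv[:,0]-m["cx"])/m["fx"],(uv[:,1]-m["cy"])/m["fy"],np.ones(len(uv))])
    return (m["xyz"]+d*((z-m["xyz"][2])/d[:,2])[:,None])[:,:2]
def poly(n,r,a0=0): a=a0+np.arange(n)*2*np.pi/n; return np.c_[r*np.cos(a),r*np.sin(a)]
def box(a,b): return np.array([[a,b],[-a,b],[-a,-b],[a,-b]])/2
def oval(a,b): t=np.arange(32)*2*np.pi/32; return np.c_[a*np.cos(t),b*np.sin(t)]/2
FOOT=dict(round=poly(32,.021),square=box(.04,.04),long=box(.056,.026),hex=poly(6,.023),oval=oval(.054,.03),tri=poly(3,.026))
RIB=box(.034,.012)
def prisms(name,fy=0):
    c,s=np.cos(fy),np.sin(fy)
    return [(FOOT[name]@np.array([[c,s],[-s,c]]),0,.014),(RIB,.014,.030)]
S=4
def labels(c,pr,x,y,z,th,roi):
    x0,y0,x1,y1=roi;L=np.zeros(((y1-y0)*S,(x1-x0)*S),np.uint8)
    cs,sn=np.cos(th),np.sin(th);k=1;cam=CM[c]["xyz"]
    f=lambda q,h:np.round(((proj(c,np.c_[q,np.full(len(q),h)])+.5-[x0,y0])*S-.5)*16).astype(np.int32)
    for P,h0,h1 in pr:
        Q=P@np.array([[cs,sn],[-sn,cs]])+[x,y];n=len(Q)
        if n>8:
            cv2.fillConvexPoly(L,cv2.convexHull(np.r_[f(Q,z+h0),f(Q,z+h1)]),k,shift=4)
        for i in range(n):
            if n>8: break
            a,b=Q[i],Q[(i+1)%n];nn=np.array([b[1]-a[1],a[0]-b[0]])
            if nn@(cam[:2]-a)>0: cv2.fillConvexPoly(L,np.r_[f(np.array([a,b]),z+h0),f(np.array([b,a]),z+h1)],k+1+i,shift=4)
        k+=n+1 if n<=8 else 1
        cv2.fillConvexPoly(L,f(Q,z+h1),k,shift=4);k+=1
    return L
def cost(ims,pr,p,z,rois):
    t=0
    for c,im in ims.items():
        x0,y0,x1,y1=rois[c];L=labels(c,pr,p[0],p[1],z,p[2],rois[c])
        I=im[y0:y1,x0:x1].reshape(-1,3)
        A=np.stack([cv2.resize((L==l).astype(np.float32),(x1-x0,y1-y0),interpolation=cv2.INTER_AREA) for l in np.unique(L)],-1)
        A=cv2.GaussianBlur(A,(0,0),.7).reshape(len(I),-1)
        w=np.linalg.lstsq(A.T@A+1e-3*np.eye(A.shape[1]),A.T@I,rcond=None)[0]
        r=np.abs(I-A@w);t+=np.minimum(r,60).mean()
    return t
def grab(tag=None):
    o={}
    for c in CM:
        im=robot.camera(c)
        if tag: cv2.imwrite(f"pics/{c}{tag}.png",im[:,:,::-1])
        o[c]=im
    return feat(o)
def feat(o): # brightness + doubled chroma
    r={}
    for c,im in o.items():
        l=cv2.cvtColor(im,cv2.COLOR_RGB2LAB).astype(np.float32);l[...,1:]*=3;r[c]=l
    return r
def load(tag): return feat({c:cv2.imread(f"pics/{c}{tag}.png")[:,:,::-1].copy() for c in CM})
def fit(ims,name,x,y,z=.015,fys=(0,),yaws=None,half=.045):
    best=None
    for fy in fys:
        pr=prisms(name,fy) if name in FOOT else name
        rois={}
        for c in ims:
            q=proj(c,[[x+a,y+b,z+h] for a in(-half,half) for b in(-half,half) for h in(0,.02)])
            rois[c]=[*np.floor(q.min(0)).astype(int),*np.ceil(q.max(0)).astype(int)]
        C=[(cost(ims,pr,(x+dx,y+dy,a),z,rois),x+dx,y+dy,a) for a in(yaws if yaws is not None else np.arange(0,np.pi*(2 if name=='tri' else 1),np.pi/9)) for dx in(-.005,0,.005) for dy in(-.005,0,.005)]
        for s in sorted(C)[:4]:
            r=minimize(lambda p:cost(ims,pr,p*[.01,.01,.3],z,rois),np.array(s[1:])/[.01,.01,.3],method="Nelder-Mead",options=dict(maxiter=90,initial_simplex=np.array(s[1:])/[.01,.01,.3]+np.array([[0,0,0],[.3,0,0],[0,.3,0],[0,0,.5]])))
            p=r.x*[.01,.01,.3]
            if best is None or r.fun<best[0]: best=(r.fun,p,fy)
    return best
def overlay(path,tag,items,crop,sc,c="top"):
    im=cv2.imread(f"pics/{c}{tag}.png");x0,y0,x1,y1=crop
    o=cv2.resize(im[y0:y1,x0:x1],None,fx=sc,fy=sc,interpolation=cv2.INTER_CUBIC)
    for pr,x,y,z,th in items:
        for P,h0,h1 in pr:
            cs,sn=np.cos(th),np.sin(th);Q=P@np.array([[cs,sn],[-sn,cs]])+[x,y]
            q=(proj(c,np.c_[Q,np.full(len(Q),z+h1)])+.5-[x0,y0])*sc-.5
            cv2.polylines(o,[np.round(q).astype(int)],True,(0,0,255),1)
    cv2.imwrite(path,o)
E
cat > fit0.py <<'E'
from h import *
import json
ims=load("0")
g=dict(long=(335,224),round=(362,218),hex=(393,220),oval=(332,253),square=(362,249),tri=(397,246))
it=[];D={}
for n,uv in g.items():
    x,y=ray("top",uv,.03)[0]
    f,p,fy=fit(ims,n,x,y,fys=dict(hex=(0,np.pi/6),tri=(0,np.pi/6,np.pi/2,-np.pi/6)).get(n,(0,)))
    print(n,round(f,2),p.round(4),round(fy,2),"r",np.hypot(*p[:2]).round(3)); it.append((prisms(n,fy),p[0],p[1],.015,p[2]));D[n]=[*p,fy]
json.dump(D,open("dies.json","w"))
overlay("pics/ov0.png","0",it,(300,185,455,315),5)
q=lambda L,z:ray("top",np.array(L)/3.2+[95-.3,110-.3],z).round(4).tolist()
print("plate",q([(38,325),(372,272),(404,511),(64,562)],.02))
print("ctrl",q([(360,55),(650,70),(640,222),(350,207)],.045))
print("key",q([(583,318),(583,370)],.064)," rest",q([(553,312),(617,312),(610,393),(553,390)],.034))
print("lock",q([(549,108),(588,108),(585,150),(548,150)],.080),q([(567,118),(567,138)],.08))
print("mark",q([(396,98)],.053),"pointer",q([(420,122),(405,162)],.081),"dialc",q([(427,131)],.053))
print("mallet",q([(275,40),(295,100),(175,135),(160,60)],.034),"bevel",q([(460,470),(625,485)],.01),"dye",ray("top",[383,137],.06))
E
python3 fit0.py; python3 -c "
from rig import robot;print(robot.get_obs())"
```

```text
long 22.47 [ 0.4966 -0.1776  2.0219] 0 r 0.527
round 23.54 [ 0.5005 -0.2538  1.174 ] 0 r 0.561
hex 24.16 [ 0.4915 -0.3281  0.2294] 0 r 0.591
oval 27.44 [ 0.4108 -0.169   0.2721] 0 r 0.444
square 23.81 [ 0.4215 -0.2452  0.2114] 0 r 0.488
tri 29.12 [ 0.4288 -0.3297  0.3231] 0 r 0.541
plate [[0.531, 0.4122], [0.5693, 0.1404], [0.3748, 0.1141], [0.3399, 0.3844]]
ctrl [[0.7457, 0.147], [0.7281, -0.0903], [0.6012, -0.0791], [0.6183, 0.1545]]
key [[0.5211, -0.0321], [0.48, -0.0314]]  rest [[0.531, -0.0077], [0.53, -0.0592], [0.4646, -0.0522], [0.4679, -0.0067]]
lock [[0.6872, -0.0084], [0.6865, -0.0393], [0.6524, -0.0363], [0.653, -0.0071]] [[0.6787, -0.0225], [0.6624, -0.0223]]
mark [[0.7061, 0.1164]] pointer [[0.6775, 0.0935], [0.6453, 0.1054]] dialc [[0.678, 0.0913]]
mallet [[0.7638, 0.2194], [0.712, 0.2022], [0.6843, 0.3003], [0.7485, 0.3143]] bevel [[0.407, 0.0702], [0.3923, -0.0629]] dye [[ 0.70416896 -0.30903765]]
{'time': 1.7, 'q': array([ 1.10848772e+00,  5.27497208e-01,  1.43269303e+00, -4.67884847e-06,
        1.18139071e+00, -1.78530115e-01]), 'joint_velocities': array([-0.00185158, -0.00092578, -0.00092468,  0.00277771, -0.00078674,
        0.00081783]), 'joint_torque': array([ 6.00278072e-04, -4.39995360e+01, -1.76985186e+01,  6.33908878e-02,
        5.04259381e-02,  2.46338331e-06]), 'position': array([0.17497438, 0.59999064, 0.22255234]), 'tool_rot': array([1.41412747e-01, 9.89950723e-01, 4.86942951e-06, 3.89629414e-06]), 'ft_force': array([-1.3221527 , -0.7829508 , -0.92686865]), 'moment': array([-0.02740572,  0.00784975,  0.06030912]), 'grip_force': 0.0, 'grip_width': 0.08688684637666809}
```

View pics/ov0.png

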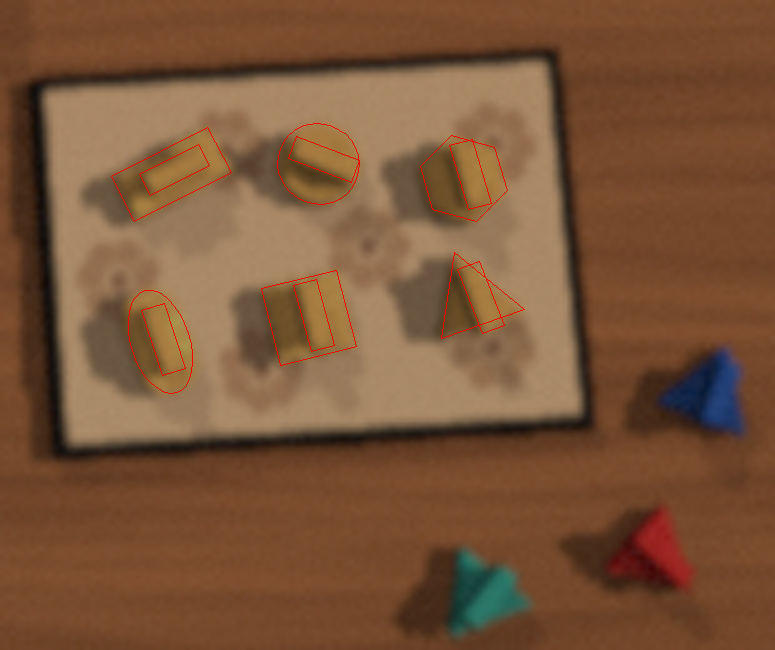

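```bash
cat > plan.py <<'E'
from h import *
import sys,json
def pose():
    o=robot.get_obs();r=R.from_quat(o["tool_rot"]);m=r.as_matrix()
    return o,r,m
def rows(x,y,z,phi=None,mod=True):
    """dp (mm) and turn about tool z to bring TCP to x,y,z, closing line at angle phi"""
    o,r,m=pose();dp=m.T@(np.array([x,y,z])-o["position"])*1000
    # level the tool too
    cur=np.arctan2(m[1,1],m[0,1]);q6=o["q"][5]
    if phi is None: phi=cur
    if mod: # choose half turn that keeps q6 = atan2(y,x)-phi small
        a=np.arctan2(y,x);k=round((a-phi)/np.pi);phi=phi+k*np.pi
    d=(phi-cur+np.pi)%(2*np.pi)-np.pi
    want=R.from_matrix(np.array([[np.sin(phi),np.cos(phi),0],[-np.cos(phi),np.sin(phi),0],[0,0,-1]]))
    rv=(r.inv()*want).as_rotvec()
    print("dp",dp.round(1).tolist(),"rot",rv.round(3).tolist(),"t",round(o["time"],2),"q6->",round(o["q"][5]-d+np.arctan2(y,x)-np.arctan2(o["position"][1],o["position"][0]),2))
PC=np.array([.4538,.2628]);PY=.138
def slot(u,v): c,s=np.cos(PY),np.sin(PY);return PC+[c*u-s*v,s*u+c*v]
if __name__=="__main__":
    a=sys.argv[1]
    if a=="go": rows(*[float(v) for v in sys.argv[2:]])
    if a=="pick":
        n=sys.argv[2];D=json.load(open("dies.json"));d=D[n]
        ims=grab("P"+n);f,p,_=fit(ims,n,d[0],d[1],fys=(d[3],),yaws=[d[2]-.2,d[2],d[2]+.2])
        print(n,f.round(1),p.round(4),"was",np.round(d[:3],4));rows(p[0],p[1],.10,p[2]+np.pi/2)
    if a=="place": # u v : rib along plate x (closing along plate y)
        x,y=slot(float(sys.argv[2]),float(sys.argv[3]));rows(x,y,.13,PY+np.pi/2)
E
python3 plan.py go .45 .2 .2; python3 plan.py go .4966 -.1776 .15 3.593
```

```text
Traceback (most recent call last):
  File "plan.py", line 22, in <module>
    if a=="go": rows(*[float(v) for v in sys.argv[2:]])
                ~~~~^^^^^^^^^^^^^^^^^^^^^^^^^^^^^^^^^^^
  File "plan.py", line 15, in rows
    want=R.from_matrix(np.array([[np.sin(phi),np.cos(phi),0],[-np.cos(phi),np.sin(phi),0],[0,0,-1]]))
  File "scipy/spatial/transform/_rotation.pyx", line 1143, in scipy.spatial.transform._rotation.Rotation.from_matrix
ValueError: Non-positive determinant (left-handed or null coordinate frame) in rotation matrix 0: [[ 0.96000487  0.2799833   0.        ]
 [-0.2799833   0.96000487  0.        ]
 [ 0.          0.         -1.        ]].
Traceback (most recent call last):
  File "plan.py", line 22, in <module>
    if a=="go": rows(*[float(v) for v in sys.argv[2:]])
                ~~~~^^^^^^^^^^^^^^^^^^^^^^^^^^^^^^^^^^^
  File "plan.py", line 15, in rows
    want=R.from_matrix(np.array([[np.sin(phi),np.cos(phi),0],[-np.cos(phi),np.sin(phi),0],[0,0,-1]]))
  File "scipy/spatial/transform/_rotation.pyx", line 1143, in scipy.spatial.transform._rotation.Rotation.from_matrix
ValueError: Non-positive determinant (left-handed or null coordinate frame) in rotation matrix 0: [[ 0.43623234  0.89983406  0.        ]
 [-0.89983406  0.43623234  0.        ]
 [ 0.          0.         -1.        ]].
```

```bash
sed -i 's/\[\[np.sin(phi),np.cos(phi),0\],\[-np.cos(phi),/[[-np.sin(phi),np.cos(phi),0],[np.cos(phi),/' plan.py; python3 plan.py go .45 .2 .2; python3 plan.py go .4966 -.1776 .15 3.593
```

```text
dp [-376.0, -307.0, 22.6] rot [0.0, 0.0, -0.0] t 1.7 q6-> -1.05
dp [-526.5, -656.4, 72.5] rot [0.0, 0.0, 0.836] t 1.7 q6-> -0.97
```

```bash
python3 -m jog '{"dp":[[-376,-307,22],[-376,-307,22],[-376,-307,22],[-376,-307,22],[-376,-307,22],[-376,-307,22],[-376,-307,22],[-376,-307,22],[-376,-307,22],[-376,-307,22],[-376,-307,22],[-376,-307,22]],"delta_rot":[[0,0,0.836],[0,0,0.836],[0,0,0.836],[0,0,0.836],[0,0,0.836],[0,0,0.836],[0,0,0.836],[0,0,0.836],[0,0,0.836],[0,0,0.836],[0,0,0.836],[0,0,0.836]],"gripper":[-0.1,-0.1,-0.1,-0.1,-0.1,-0.1,-0.1,-0.1,-0.1,-0.1,-0.1,-0.1]}' 40; python3 plan.py pick long
```

```text
time: 2.9
position: [0.4502, 0.1994, 0.2006]
tool_rot: [0.532, 0.847, 0.0, -0.0]
ft_force: [0.3, -0.1, -1.1]
grip_width: 0.0394
grip_force: 0.0
long 25.5 [ 0.4967 -0.178   2.0117] was [ 0.4966 -0.1776  2.0219]
dp [-361.5, -122.4, 100.4] rot [-0.001, -0.001, 0.011] t 3.0 q6-> -1.01
```

```bash
python3 -m jog '{"dp":[[-361,-122,100],[-361,-122,100],[-361,-122,100],[-361,-122,100],[-361,-122,100],[-361,-122,100],[-361,-122,100],[-361,-122,100],[-361,-122,100],[-361,-122,169],[-361,-122,169],[-361,-122,169]],"delta_rot":[[0,0,0],[0,0,0],[0,0,0],[0,0,0],[0,0,0],[0,0,0],[0,0,0],[0,0,0],[0,0,0],[0,0,0],[0,0,0],[0,0,0]],"gripper":[-0.1,-0.1,-0.1,-0.1,-0.1,-0.1,-0.1,-0.1,-0.1,-0.1,-0.1,-0.1]}' 40; python3 -m jog '{"dp":[[0,0,0],[0,0,0],[0,0,0],[0,0,0],[0,0,0],[0,0,-50],[0,0,-100],[0,0,-100]],"delta_rot":[[0,0,0],[0,0,0],[0,0,0],[0,0,0],[0,0,0],[0,0,0],[0,0,0],[0,0,0]],"gripper":[-1,-1,-1,-1,-1,-1,-1,-1]}' 40;  python3 plan.py place 0.045 -0.085
```

```text
time: 4.2
position: [0.4956, -0.1749, 0.0293]
tool_rot: [0.53, 0.848, 0.0, -0.003]
ft_force: [0.0, -0.0, 0.2]
grip_width: 0.0389
grip_force: 0.0
time: 5.0
position: [0.5015, -0.1804, 0.137]
tool_rot: [0.531, 0.847, 0.0, 0.007]
ft_force: [1.4, -1.0, -2.2]
grip_width: 0.0114
grip_force: 40.0
dp [325.0, 166.8, 4.7] rot [-0.001, 0.014, -1.258] t 5.0 q6-> -1.57
```

```bash
sed -i 's/rows(x,y,.13,PY+np.pi\/2)/rows(x,y,.09,PY)/' plan.py; python3 plan.py place 0.045 -0.085
```

```text
dp [325.5, 166.5, 44.7] rot [0.009, 0.01, 0.313] t 5.0 q6-> -0.0
```

```bash
python3 -m jog '{"dp":[[325,166,0],[325,166,0],[325,166,0],[325,166,0],[325,166,0],[325,166,0],[325,166,0],[325,166,0],[325,166,45],[325,166,45],[325,166,45]],"delta_rot":[[0,0,0.31],[0,0,0.31],[0,0,0.31],[0,0,0.31],[0,0,0.31],[0,0,0.31],[0,0,0.31],[0,0,0.31],[0,0,0.31],[0,0,0.31],[0,0,0.31]],"gripper":[-1,-1,-1,-1,-1,-1,-1,-1,-1,-1,-1]}' 40;  python3 plan.py place 0.045 -0.085
```

```text
time: 6.1
position: [0.5036, 0.1864, 0.0854]
tool_rot: [0.656, 0.755, -0.002, -0.002]
ft_force: [0.9, 0.1, -1.4]
grip_width: 0.0114
grip_force: 40.0
dp [-2.5, 6.2, -4.6] rot [-0.005, 0.0, 0.003] t 6.1 q6-> 0.0
```

```bash
python3 -m jog '{"dp":[[-2,6,20],[-2,6,40],[-2,6,50],[-2,6,54],[-2,6,54]],"delta_rot":[[0,0,0],[0,0,0],[0,0,0],[0,0,0],[0,0,0]],"gripper":[-1,-1,-1,-1,-1]}' 40; python3 -c "
from rig import robot;print(robot.get_obs()['position'])"
```

```text
time: 6.6
position: [0.5118, 0.1852, 0.0332]
tool_rot: [0.656, 0.755, 0.0, 0.0]
ft_force: [-0.1, 0.3, -1.5]
grip_width: 0.0114
grip_force: 40.0
[0.51181127 0.18523807 0.03324212]
```

```bash
python3 -m jog '{"dp":[[0,0,1.5],[0,0,3],[0,0,3]],"delta_rot":[[0,0,0],[0,0,0],[0,0,0]],"gripper":[-1,-1,-1]}' 40; python3 -m jog '{"dp":[[0,0,0],[0,0,0],[0,0,0],[0,0,-40],[0,0,-70],[0,0,-70],[0,0,-70]],"delta_rot":[[0,0,0],[0,0,0],[0,0,0],[0,0,0],[0,0,0],[0,0,0],[0,0,0]],"gripper":[-0.4,-0.4,-0.4,-0.3,-0.1,-0.1,-0.1]}' 40; python3 plan.py pick oval;
```

```text
time: 6.9
position: [0.5123, 0.1857, 0.0315]
tool_rot: [0.655, 0.755, 0.001, 0.001]
ft_force: [-0.9, -0.7, 6.7]
grip_width: 0.0116
grip_force: 40.0
time: 7.6
position: [0.5118, 0.1857, 0.1001]
tool_rot: [0.655, 0.755, 0.001, 0.0]
ft_force: [0.1, -0.8, 0.5]
grip_width: 0.0382
grip_force: 0.0
oval 29.2 [ 0.4108 -0.1691  0.3008] was [ 0.4108 -0.169   0.2721]
dp [-337.1, -148.6, -1.0] rot [-0.002, 0.001, 1.411] t 7.7 q6-> 0.67
```

```bash
python3 -m jog '{"dp":[[-337,-149,-10],[-337,-149,-10],[-337,-149,-10],[-337,-149,-10],[-337,-149,-10],[-337,-149,-10],[-337,-149,-10],[-337,-149,-10],[-337,-149,-10],[-337,-149,0],[-337,-149,30],[-337,-149,50]],"delta_rot":[[0,0,1.41],[0,0,1.41],[0,0,1.41],[0,0,1.41],[0,0,1.41],[0,0,1.41],[0,0,1.41],[0,0,1.41],[0,0,1.41],[0,0,1.41],[0,0,1.41],[0,0,1.41]],"gripper":[-0.1,-0.1,-0.1,-0.1,-0.1,-0.1,-0.1,-0.1,-0.1,-0.1,-0.1,-0.1]}' 40; python3 -m jog '{"dp":[[0,0,19],[0,0,19],[0,0,19],[0,0,19],[0,0,19],[0,0,19],[0,0,19],[0,0,-31],[0,0,-81],[0,0,-100],[0,0,-100],[0,0,-100]],"delta_rot":[[0,0,0],[0,0,0],[0,0,0],[0,0,0],[0,0,0],[0,0,0],[0,0,0],[0,0,0],[0,0,0],[0,0,0],[0,0,0],[0,0,0]],"gripper":[-0.1,-0.1,-1,-1,-1,-1,-1,-1,-1,-1,-1,-1]}' 40;  python3 plan.py place -0.045 -0.085
```

```text
time: 8.9
position: [0.4104, -0.1686, 0.0476]
tool_rot: [0.989, 0.15, -0.001, -0.001]
ft_force: [-0.1, -0.5, -0.1]
grip_width: 0.0389
grip_force: 0.0
time: 10.1
position: [0.4108, -0.1686, 0.1493]
tool_rot: [0.989, 0.15, -0.0, -0.0]
ft_force: [-0.2, -0.2, -2.5]
grip_width: 0.0115
grip_force: 39.9
dp [111.1, -322.5, 59.4] rot [-0.0, -0.0, -1.407] t 10.1 q6-> -0.0
```

```bash
python3 -m jog '{"dp":[[111,-322,0],[111,-322,0],[111,-322,0],[111,-322,0],[111,-322,0],[111,-322,0],[111,-322,0],[111,-322,0],[111,-322,0],[111,-322,30],[111,-322,60],[111,-322,60]],"delta_rot":[[0,0,-1.407],[0,0,-1.407],[0,0,-1.407],[0,0,-1.407],[0,0,-1.407],[0,0,-1.407],[0,0,-1.407],[0,0,-1.407],[0,0,-1.407],[0,0,-1.407],[0,0,-1.407],[0,0,-1.407]],"gripper":[-1,-1,-1,-1,-1,-1,-1,-1,-1,-1,-1,-1]}' 40; python3 -m jog '{"dp":[[0,0,30],[0,0,50],[0,0,56],[0,0,58],[0,0,58]],"delta_rot":[[0,0,0],[0,0,0],[0,0,0],[0,0,0],[0,0,0]],"gripper":[-1,-1,-1,-1,-1]}' 40;
```

```text
time: 11.3
position: [0.4172, 0.1708, 0.0852]
tool_rot: [0.657, 0.754, -0.005, -0.004]
ft_force: [-0.7, 0.6, -2.1]
grip_width: 0.0115
grip_force: 39.9
time: 11.8
position: [0.4218, 0.1715, 0.0319]
tool_rot: [0.657, 0.754, 0.0, 0.0]
ft_force: [-0.3, -0.0, -2.2]
grip_width: 0.0117
grip_force: 39.9
```

```bash
python3 -m jog '{"dp":[[0,0,1],[0,0,1.5],[0,0,1.5]],"delta_rot":[[0,0,0],[0,0,0],[0,0,0]],"gripper":[-1,-1,-1]}' 40; python3 -m jog '{"dp":[[0,0,0],[0,0,0],[0,0,0],[0,0,-40],[0,0,-70],[0,0,-70],[0,0,-70]],"delta_rot":[[0,0,0],[0,0,0],[0,0,0],[0,0,0],[0,0,0],[0,0,0],[0,0,0]],"gripper":[-0.4,-0.4,-0.4,-0.3,-0.1,-0.1,-0.1]}' 40; python3 plan.py pick round;
```

```text
time: 12.1
position: [0.4219, 0.1715, 0.0306]
tool_rot: [0.657, 0.754, 0.0, 0.0]
ft_force: [0.0, 0.1, -2.4]
grip_width: 0.0118
grip_force: 39.9
time: 12.8
position: [0.422, 0.1716, 0.1006]
tool_rot: [0.657, 0.754, 0.001, 0.001]
ft_force: [0.2, -0.4, -0.0]
grip_width: 0.0382
grip_force: 0.0
round 25.4 [ 0.5006 -0.2538  1.174 ] was [ 0.5005 -0.2538  1.174 ]
dp [-432.0, 20.4, -0.5] rot [-0.001, 0.0, 0.535] t 12.9 q6-> -0.32
```

```bash
python3 -m jog '{"dp":[[-432,20,-10],[-432,20,-10],[-432,20,-10],[-432,20,-10],[-432,20,-10],[-432,20,-10],[-432,20,-10],[-432,20,-10],[-432,20,-10],[-432,20,0],[-432,20,30],[-432,20,50]],"delta_rot":[[0,0,0.535],[0,0,0.535],[0,0,0.535],[0,0,0.535],[0,0,0.535],[0,0,0.535],[0,0,0.535],[0,0,0.535],[0,0,0.535],[0,0,0.535],[0,0,0.535],[0,0,0.535]],"gripper":[-0.1,-0.1,-0.1,-0.1,-0.1,-0.1,-0.1,-0.1,-0.1,-0.1,-0.1,-0.1]}' 40; python3 -m jog '{"dp":[[0,0,19],[0,0,19],[0,0,19],[0,0,19],[0,0,19],[0,0,19],[0,0,19],[0,0,-31],[0,0,-81],[0,0,-100],[0,0,-100],[0,0,-100]],"delta_rot":[[0,0,0],[0,0,0],[0,0,0],[0,0,0],[0,0,0],[0,0,0],[0,0,0],[0,0,0],[0,0,0],[0,0,0],[0,0,0],[0,0,0]],"gripper":[-0.1,-0.1,-1,-1,-1,-1,-1,-1,-1,-1,-1,-1]}' 40;  python3 plan.py place 0.045 0
```

```text
time: 14.1
position: [0.499, -0.2521, 0.0472]
tool_rot: [0.833, 0.554, -0.001, -0.002]
ft_force: [-0.2, 0.3, -0.2]
grip_width: 0.0391
grip_force: 0.0
time: 15.3
position: [0.5001, -0.2531, 0.1494]
tool_rot: [0.833, 0.554, -0.0, -0.001]
ft_force: [-0.4, -1.4, -2.2]
grip_width: 0.0114
grip_force: 40.0
dp [480.8, -203.4, 59.9] rot [-0.001, -0.001, -0.535] t 15.3 q6-> 0.16
```

```bash
python3 -m jog '{"dp":[[481,-203,0],[481,-203,0],[481,-203,0],[481,-203,0],[481,-203,0],[481,-203,0],[481,-203,0],[481,-203,0],[481,-203,0],[481,-203,0],[481,-203,0],[481,-203,30]],"delta_rot":[[0,0,-0.535],[0,0,-0.535],[0,0,-0.535],[0,0,-0.535],[0,0,-0.535],[0,0,-0.535],[0,0,-0.535],[0,0,-0.535],[0,0,-0.535],[0,0,-0.535],[0,0,-0.535],[0,0,-0.535]],"gripper":[-1,-1,-1,-1,-1,-1,-1,-1,-1,-1,-1,-1]}' 40; python3 -m jog '{"dp":[[0,0,30],[0,0,60],[0,0,80],[0,0,86],[0,0,88],[0,0,89],[0,0,89]],"delta_rot":[[0,0,0],[0,0,0],[0,0,0],[0,0,0],[0,0,0],[0,0,0],[0,0,0]],"gripper":[-1,-1,-1,-1,-1,-1,-1]}' 40;
```

```text
time: 16.5
position: [0.501, 0.2728, 0.1205]
tool_rot: [0.655, 0.756, 0.003, 0.001]
ft_force: [0.7, 1.1, -2.4]
grip_width: 0.0117
grip_force: 40.0
time: 17.2
position: [0.4997, 0.2684, 0.031]
tool_rot: [0.657, 0.754, 0.0, 0.0]
ft_force: [-0.1, 0.6, -1.8]
grip_width: 0.0117
grip_force: 40.0
```

Next: release and go for the square.

```bash
python3 -m jog '{"dp":[[0,0,0.7],[0,0,1],[0,0,1]],"delta_rot":[[0,0,0],[0,0,0],[0,0,0]],"gripper":[-1,-1,-1]}' 40; python3 -m jog '{"dp":[[0,0,0],[0,0,0],[0,0,0],[0,0,-40],[0,0,-70],[0,0,-70],[0,0,-70]],"delta_rot":[[0,0,0],[0,0,0],[0,0,0],[0,0,0],[0,0,0],[0,0,0],[0,0,0]],"gripper":[-0.4,-0.4,-0.4,-0.3,-0.1,-0.1,-0.1]}' 40; python3 plan.py pick square;
```

```text
time: 17.5
position: [0.4998, 0.2685, 0.0304]
tool_rot: [0.657, 0.754, 0.0, 0.0]
ft_force: [-0.2, -0.4, -2.3]
grip_width: 0.0117
grip_force: 40.0
time: 18.2
position: [0.5, 0.2685, 0.1008]
tool_rot: [0.657, 0.754, 0.001, 0.0]
ft_force: [-0.4, 1.1, -1.5]
grip_width: 0.0379
grip_force: 0.0
square 22.4 [ 0.4194 -0.2381  0.2188] was [ 0.4215 -0.2452  0.2114]
dp [-490.5, -148.2, -0.3] rot [-0.001, 0.002, 1.49] t 18.3 q6-> 0.64
```

```bash
python3 - <<'E'
from h import *
a=cv2.imread("pics/topPsquare.png")[185:315,300:420];b=cv2.imread("pics/scenePsquare.png")[200:330,140:280]
f=lambda q:cv2.resize(q,(390,390*q.shape[0]//q.shape[1]))
A,B=f(a),f(b);h=min(len(A),len(B));cv2.imwrite("pics/sq.png",np.hstack([A[:h],B[:h]]))
E
```

```text
(no output)
```

View pics/sq.png

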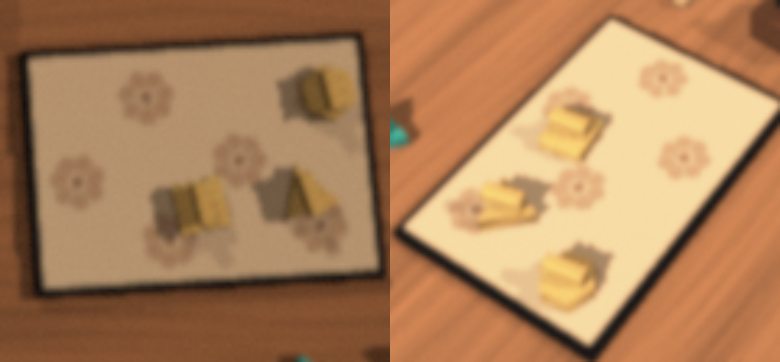

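```bash
python3 - <<'E'
from h import *
for p in[(.4215,-.2452,.2114),(.4194,-.2381,.2188)]: print(*[proj(c,[[p[0],p[1],.045]]).round(1) for c in CM])
im=load("Psquare"); i0=load("0")
for I in(i0,im):
  for cs in(("top",),("scene",),("top","scene")):
    f,p,_=fit({c:I[c] for c in cs},"square",.4215,-.245,yaws=[.0,.2,.4]);print(cs,f.round(2),p.round(4))
f,p,_=fit(im,"square",.4215,-.245,yaws=[.0,.2,.4])
overlay("pics/o1.png","Psquare",[(prisms("square"),p[0],p[1],.015,p[2])],(340,230,390,270),7.5)
overlay("pics/o2.png","Psquare",[(prisms("square"),p[0],p[1],.015,p[2])],(180,225,230,265),7.5,"scene")
cv2.imwrite("pics/sq2.png",np.hstack([cv2.imread("pics/o1.png"),cv2.imread("pics/o2.png")]))
E
```

```text
[[362.3 247.6]] [[203.8 240.9]]
[[359.5 248.5]] [[205.2 238.5]]
('top',) 6.71 [ 0.4211 -0.2458  0.2029]
('scene',) 16.4 [ 0.4194 -0.2395  0.2582]
('top', 'scene') 23.38 [ 0.4217 -0.2457  0.2355]
('top',) 6.95 [ 0.4216 -0.246   0.2039]
('scene',) 15.25 [ 0.4192 -0.2396  0.2619]
('top', 'scene') 22.4 [ 0.4216 -0.2457  0.2116]
```

View pics/sq2.png

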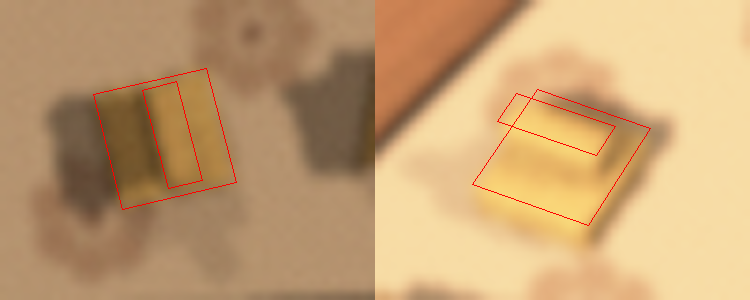

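```bash
sed -i 's/^def grab(tag=None):/def grab(tag=None,cams=("top",)):/; s/    for c in CM:\n        im=robot/XX/' h.py; python3 - <<'E'
s=open('h.py').read();s=s.replace('    for c in CM:\n        im=robot','    for c in cams:\n        im=robot');open('h.py','w').write(s)
E
python3 plan.py go .4216 -.246 .1 1.775
```

```text
dp [-498.6, -147.1, -0.3] rot [-0.001, 0.002, 1.505] t 18.3 q6-> 0.64
```

```bash
python3 -m jog '{"dp":[[-498,-147,-10],[-498,-147,-10],[-498,-147,-10],[-498,-147,-10],[-498,-147,-10],[-498,-147,-10],[-498,-147,-10],[-498,-147,-10],[-498,-147,-10],[-498,-147,-10],[-498,-147,0],[-498,-147,20]],"delta_rot":[[0,0,1.505],[0,0,1.505],[0,0,1.505],[0,0,1.505],[0,0,1.505],[0,0,1.505],[0,0,1.505],[0,0,1.505],[0,0,1.505],[0,0,1.505],[0,0,1.505],[0,0,1.505]],"gripper":[-0.1,-0.1,-0.1,-0.1,-0.1,-0.1,-0.1,-0.1,-0.1,-0.1,-0.1,-0.1]}' 40; python3 -m jog '{"dp":[[0,0,30],[0,0,49],[0,0,49],[0,0,49],[0,0,49],[0,0,49],[0,0,49],[0,0,49],[0,0,0],[0,0,-50],[0,0,-70],[0,0,-70]],"delta_rot":[[0,0,0],[0,0,0],[0,0,0],[0,0,0],[0,0,0],[0,0,0],[0,0,0],[0,0,0],[0,0,0],[0,0,0],[0,0,0],[0,0,0]],"gripper":[-0.1,-0.1,-0.1,-1,-1,-1,-1,-1,-1,-1,-1,-1]}' 40;  python3 plan.py place -0.045 0
```

```text
time: 19.5
position: [0.4232, -0.2497, 0.0798]
tool_rot: [0.995, 0.099, 0.001, 0.002]
ft_force: [-0.2, 0.4, -0.3]
grip_width: 0.039
grip_force: 0.0
time: 20.7
position: [0.424, -0.2463, 0.1527]
tool_rot: [0.995, 0.102, 0.002, 0.003]
ft_force: [0.5, -0.7, -3.2]
grip_width: 0.0116
grip_force: 40.0
dp [87.1, -495.8, 60.3] rot [0.007, 0.001, -1.505] t 20.7 q6-> 0.19
```

```bash
python3 -m jog '{"dp":[[87,-496,0],[87,-496,0],[87,-496,0],[87,-496,0],[87,-496,0],[87,-496,0],[87,-496,0],[87,-496,0],[87,-496,0],[87,-496,0],[87,-496,0],[87,-496,30]],"delta_rot":[[0,0,-1.505],[0,0,-1.505],[0,0,-1.505],[0,0,-1.505],[0,0,-1.505],[0,0,-1.505],[0,0,-1.505],[0,0,-1.505],[0,0,-1.505],[0,0,-1.505],[0,0,-1.505],[0,0,-1.505]],"gripper":[-1,-1,-1,-1,-1,-1,-1,-1,-1,-1,-1,-1]}' 40; python3 -m jog '{"dp":[[0,0,30],[0,0,60],[0,0,80],[0,0,86],[0,0,88],[0,0,88],[0,0,88],[0,0,88]],"delta_rot":[[0,0,0],[0,0,0],[0,0,0],[0,0,0],[0,0,0],[0,0,0],[0,0,0],[0,0,0]],"gripper":[-1,-1,-1,-1,-1,-1,-1,-1]}' 40;
```

```text
time: 21.9
position: [0.4086, 0.2607, 0.1207]
tool_rot: [0.655, 0.755, 0.003, 0.002]
ft_force: [1.3, -0.6, -3.4]
grip_width: 0.0117
grip_force: 40.0
time: 22.7
position: [0.408, 0.2584, 0.033]
tool_rot: [0.657, 0.754, 0.001, 0.001]
ft_force: [0.4, 0.3, -3.6]
grip_width: 0.0114
grip_force: 40.0
```

```bash
python3 -m jog '{"dp":[[0,0,1],[0,0,2],[0,0,2.5],[0,0,2.5]],"delta_rot":[[0,0,0],[0,0,0],[0,0,0],[0,0,0]],"gripper":[-1,-1,-1,-1]}' 40; python3 -m jog '{"dp":[[0,0,0],[0,0,0],[0,0,0],[0,0,-40],[0,0,-70],[0,0,-70],[0,0,-70]],"delta_rot":[[0,0,0],[0,0,0],[0,0,0],[0,0,0],[0,0,0],[0,0,0],[0,0,0]],"gripper":[-0.4,-0.4,-0.4,-0.3,-0.1,-0.1,-0.1]}' 40; python3 plan.py pick hex;
```

```text
time: 23.1
position: [0.4074, 0.2584, 0.0299]
tool_rot: [0.657, 0.754, 0.0, 0.0]
ft_force: [0.5, -0.1, 1.0]
grip_width: 0.012
grip_force: 40.0
time: 23.8
position: [0.4076, 0.2584, 0.1]
tool_rot: [0.657, 0.754, 0.001, 0.0]
ft_force: [0.1, -0.6, 0.0]
grip_width: 0.0379
grip_force: 0.0
hex 6.5 [ 0.5069 -0.3354  0.1203] was [ 0.4915 -0.3281  0.2294]
dp [-601.6, 17.3, -0.6] rot [-0.0, 0.0, 1.589] t 23.85 q6-> 0.63
```

```bash
python3 - <<'E'
from h import *
im={"top":feat({"top":cv2.imread("pics/topPhex.png")[:,:,::-1].copy()})["top"]}
x,y=ray("top",[400,213],.03)[0]
f,p,fy=fit(im,"hex",x,y);print(f,p.round(4))
f2,p2,_=fit(im,"tri",.4288,-.3297,yaws=[.1,.3,.5]);print(f2,p2.round(4))
overlay("pics/hx.png","Phex",[(prisms("hex"),p[0],p[1],.015,p[2]),(prisms("tri"),p2[0],p2[1],.015,p2[2])],(350,190,430,270),6)
E
python3 - <<'E'
E
```

```text
15.66405912526587 [ 0.5108 -0.3514  0.2163]
6.708503328029686 [ 0.4256 -0.316  -0.0943]
```

View pics/hx.png

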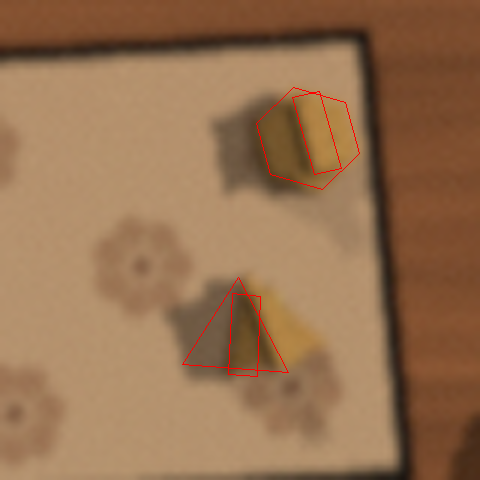

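```bash
python3 plan.py go .5108 -.3514 .1 1.787
```

```text
dp [-618.0, 19.0, -0.6] rot [-0.0, 0.0, 1.493] t 23.85 q6-> 0.52
```

```bash
python3 -m jog '{"dp":[[-618,19,-10],[-618,19,-10],[-618,19,-10],[-618,19,-10],[-618,19,-10],[-618,19,-10],[-618,19,-10],[-618,19,-10],[-618,19,-10],[-618,19,-10],[-618,19,-10],[-618,19,-10]],"delta_rot":[[0,0,1.493],[0,0,1.493],[0,0,1.493],[0,0,1.493],[0,0,1.493],[0,0,1.493],[0,0,1.493],[0,0,1.493],[0,0,1.493],[0,0,1.493],[0,0,1.493],[0,0,1.493]],"gripper":[-0.1,-0.1,-0.1,-0.1,-0.1,-0.1,-0.1,-0.1,-0.1,-0.1,-0.1,-0.1]}' 40; python3 -m jog '{"dp":[[-10,0,0],[-10,0,0],[-10,0,0]],"delta_rot":[[0,0,0],[0,0,0],[0,0,0]],"gripper":[-0.1,-0.1,-0.1]}' 40; python3 plan.py go .5108 -.3514 .031 1.787
```

```text
time: 25.05
position: [0.5071, -0.3346, 0.1074]
tool_rot: [0.994, 0.107, -0.001, -0.001]
ft_force: [0.3, 0.5, 0.3]
grip_width: 0.0388
grip_force: 0.0
time: 25.35
position: [0.4969, -0.3334, 0.1077]
tool_rot: [0.994, 0.108, -0.001, -0.002]
ft_force: [0.1, 0.9, -0.5]
grip_width: 0.0392
grip_force: 0.0
dp [9.9, 20.8, 76.6] rot [-0.004, 0.002, -0.001] t 25.35 q6-> 0.56
```

```bash
python3 -m jog '{"dp":[[10,21,20],[10,21,50],[10,21,76],[10,21,76],[10,21,76],[10,21,76],[10,21,76],[10,21,76],[10,21,76],[10,21,30],[10,21,-20],[10,21,-44]],"delta_rot":[[0,0,0],[0,0,0],[0,0,0],[0,0,0],[0,0,0],[0,0,0],[0,0,0],[0,0,0],[0,0,0],[0,0,0],[0,0,0],[0,0,0]],"gripper":[-0.1,-0.1,-0.1,-0.1,-1,-1,-1,-1,-1,-1,-1,-1]}' 40;  python3 plan.py place 0.045 0.085
```

```text
time: 26.55
position: [0.514, -0.3552, 0.157]
tool_rot: [0.994, 0.108, 0.002, 0.002]
ft_force: [2.2, -1.2, -2.3]
grip_width: 0.0113
grip_force: 40.0
dp [124.7, -698.2, 63.7] rot [0.007, 0.001, -1.493] t 26.55 q6-> 0.31
```

```bash
python3 -m jog '{"dp":[[125,-698,0],[125,-698,0],[125,-698,0],[125,-698,0],[125,-698,0],[125,-698,0],[125,-698,0],[125,-698,0],[125,-698,0],[125,-698,0],[125,-698,0],[125,-698,0]],"delta_rot":[[0,0,-1.493],[0,0,-1.493],[0,0,-1.493],[0,0,-1.493],[0,0,-1.493],[0,0,-1.493],[0,0,-1.493],[0,0,-1.493],[0,0,-1.493],[0,0,-1.493],[0,0,-1.493],[0,0,-1.493]],"gripper":[-1,-1,-1,-1,-1,-1,-1,-1,-1,-1,-1,-1]}' 40; python3 -m jog '{"dp":[[0,0,0],[0,0,0]],"delta_rot":[[0,0,0],[0,0,0]],"gripper":[-1,-1]}' 40; python3 plan.py place 0.045 0.085
```

```text
time: 27.75
position: [0.4888, 0.2477, 0.1532]
tool_rot: [0.657, 0.754, -0.0, 0.0]
ft_force: [1.4, -0.4, -2.1]
grip_width: 0.0112
grip_force: 40.0
time: 27.95
position: [0.4887, 0.2469, 0.153]
tool_rot: [0.655, 0.755, -0.0, 0.0]
ft_force: [0.0, 0.4, -2.2]
grip_width: 0.0115
grip_force: 40.0
dp [105.5, 13.1, 62.9] rot [-0.001, 0.001, 0.003] t 27.95 q6-> 0.29
```

```bash
python3 -m jog '{"dp":[[50,6,0],[105,13,0],[105,13,30],[105,13,70],[105,13,100],[105,13,115],[105,13,119],[105,13,121],[105,13,122],[105,13,122]],"delta_rot":[[0,0,0],[0,0,0],[0,0,0],[0,0,0],[0,0,0],[0,0,0],[0,0,0],[0,0,0],[0,0,0],[0,0,0]],"gripper":[-1,-1,-1,-1,-1,-1,-1,-1,-1,-1]}' 40
```

```text
time: 28.95
position: [0.4889, 0.3517, 0.0327]
tool_rot: [0.657, 0.754, 0.001, 0.001]
ft_force: [-0.9, -2.4, 1.7]
grip_width: 0.0114
grip_force: 40.0
```

```bash
python3 -m jog '{"dp":[[0,0,0],[0,0,0],[0,0,0],[0,0,-40],[0,0,-70],[0,0,-70],[0,0,-70]],"delta_rot":[[0,0,0],[0,0,0],[0,0,0],[0,0,0],[0,0,0],[0,0,0],[0,0,0]],"gripper":[-0.4,-0.4,-0.4,-0.3,-0.1,-0.1,-0.1]}' 40; python3 - <<'E'
from h import *
im=grab("Pt");p0=(.4288,-.3297,.3231)
best=None
for c in[(p0[0]+a,p0[1]+b) for a in(-.004,.004) for b in(-.004,.004)]:
    f,p,_=fit(im,"tri",*c,half=.035,yaws=[.1,.32,.5])
    if best is None or f<best[0]: best=(f,p)
p=best[1];print(best)
overlay("pics/tr.png","Pt",[(prisms("tri"),p[0],p[1],.015,p[2])],(370,220,430,270),8)
from plan import rows
rows(p[0],p[1],.1,p[2]+np.pi/2)
E
```

```text
time: 29.65
position: [0.4883, 0.3521, 0.102]
tool_rot: [0.657, 0.754, 0.001, 0.0]
ft_force: [-1.0, -1.1, 0.4]
grip_width: 0.038
grip_force: 0.0
(np.float64(7.4403436328058286), array([ 0.42668319, -0.31542266, -0.15801987]))
dp [-652.4, -152.0, 1.0] rot [-0.0, 0.001, 1.867] t 29.7 q6-> 0.91
```

View pics/tr.png

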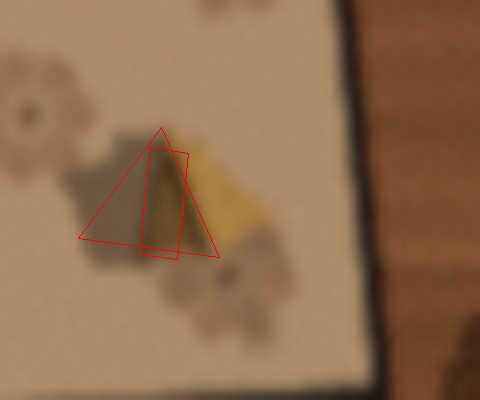

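```bash
python3 - <<'E'
from h import *
from scipy.optimize import minimize
im={"top":feat({"top":cv2.imread("pics/topPt.png")[:,:,::-1].copy()})["top"]}
roi={"top":[382,228,412,262]}
x0,y0=ray("top",[370+205/8,220+195/8],.037)[0];print(x0,y0)
res=[]
for fy in(0,np.pi/6,np.pi/2,-np.pi/6,np.pi):
  pr=prisms("tri",fy)
  for a in np.arange(0,2*np.pi,.3):
    for d in((0,0),(.006,0),(0,-.006)):
      c=cost(im,pr,(.4288+d[0],-.3297+d[1],a),.015,roi);res.append((c,fy,a,d))
res.sort(key=lambda r:r[0])
out=[]
for c,fy,a,d in res[:10]:
  s=np.array([.01,.01,.3]);p=np.array([.4288+d[0],-.3297+d[1],a])/s
  r=minimize(lambda q:cost(im,prisms("tri",fy),q*s,.015,roi),p,method="Nelder-Mead",options=dict(maxiter=120,initial_simplex=p+np.array([[0,0,0],[.3,0,0],[0,.3,0],[0,0,.4]])))
  out.append((r.fun,fy,r.x*s))
out.sort(key=lambda r:r[0])
for o in out[:5]: print(o)
V=[]
for k in(0,1):
  f,fy,p=out[k]
  overlay(f"pics/trx{k}.png","Pt",[(prisms("tri",fy),p[0],p[1],.015,p[2])],(375,220,425,265),8);V.append(cv2.imread(f"pics/trx{k}.png"))
cv2.imwrite("pics/tr2.png",np.hstack(V))
E
```

```text
0.4284879506565134 -0.3314718123973815
(np.float64(7.497452342614037), 3.141592653589793, array([ 0.4294871 , -0.32906034,  3.51479186]))
(np.float64(7.512082736424347), 0, array([ 0.42875061, -0.32918244,  0.35451963]))
(np.float64(7.564184444082172), 3.141592653589793, array([ 0.4283281 , -0.32919452,  3.35644629]))
(np.float64(7.662256243301016), 1.5707963267948966, array([ 0.4302477 , -0.32902075,  3.47060179]))
(np.float64(7.662256243301016), -0.5235987755982988, array([ 0.4302477 , -0.32902075,  3.47060179]))
```

View pics/tr2.png

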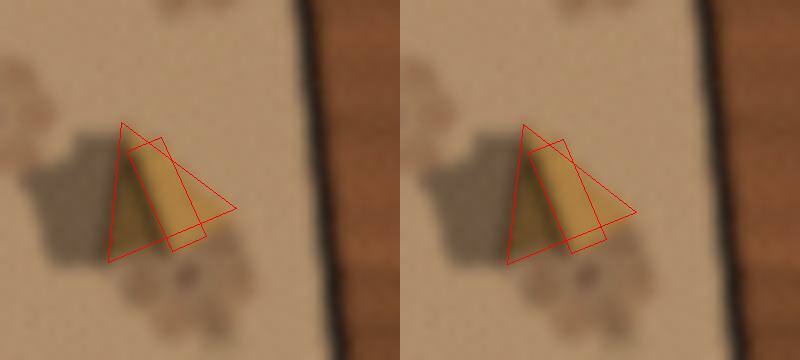

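```bash
python3 plan.py go .429 -.329 .1 1.926; python3 -c "
from h import *
print()"
```

```text
dp [-666.1, -151.6, 1.0] rot [-0.0, 0.0, 1.354] t 29.7 q6-> 0.38
```

```bash
python3 -m jog '{"dp":[[-666,-152,-5],[-666,-152,-5],[-666,-152,-5],[-666,-152,-5],[-666,-152,-5],[-666,-152,-5],[-666,-152,-5],[-666,-152,-5],[-666,-152,-5],[-666,-152,-5],[-666,-152,-5],[-666,-152,-5]],"delta_rot":[[0,0,1.354],[0,0,1.354],[0,0,1.354],[0,0,1.354],[0,0,1.354],[0,0,1.354],[0,0,1.354],[0,0,1.354],[0,0,1.354],[0,0,1.354],[0,0,1.354],[0,0,1.354]],"gripper":[-0.1,-0.1,-0.1,-0.1,-0.1,-0.1,-0.1,-0.1,-0.1,-0.1,-0.1,-0.1]}' 40; python3 -m jog '{"dp":[[0,0,0],[0,0,0]],"delta_rot":[[0,0,0],[0,0,0]],"gripper":[-0.1,-0.1]}' 40; python3 plan.py go .429 -.329 .031 1.926
```

```text
time: 30.9
position: [0.4347, -0.2474, 0.1043]
tool_rot: [0.984, 0.176, -0.001, -0.001]
ft_force: [0.7, 0.0, 0.6]
grip_width: 0.039
grip_force: 0.0
time: 31.1
position: [0.435, -0.2466, 0.1044]
tool_rot: [0.985, 0.175, -0.001, -0.001]
ft_force: [0.1, 1.2, 0.3]
grip_width: 0.0388
grip_force: 0.0
dp [-33.9, 75.5, 73.2] rot [-0.003, 0.001, -0.004] t 31.1 q6-> 0.34
```

```bash
python3 -m jog '{"dp":[[-17,38,0],[-34,75,0],[-34,75,30],[-34,75,60],[-34,75,73],[-34,75,73],[-34,75,73],[-34,75,73],[-34,75,73],[-34,75,73],[-34,75,73],[-34,75,73]],"delta_rot":[[0,0,0],[0,0,0],[0,0,0],[0,0,0],[0,0,0],[0,0,0],[0,0,0],[0,0,0],[0,0,0],[0,0,0],[0,0,0],[0,0,0]],"gripper":[-0.1,-0.1,-0.1,-0.1,-0.1,-0.1,-0.1,-1,-1,-1,-1,-1]}' 40; python3 -m jog '{"dp":[[0,0,-50],[0,0,-100],[0,0,-120],[0,0,-120],[0,0,-120]],"delta_rot":[[0,0,0],[0,0,0],[0,0,0],[0,0,0],[0,0,0]],"gripper":[-1,-1,-1,-1,-1]}' 40; python3 plan.py place -0.045 0.085
```

```text
time: 32.3
position: [0.4306, -0.3286, 0.033]
tool_rot: [0.984, 0.176, 0.0, 0.001]
ft_force: [0.2, 0.2, 2.5]
grip_width: 0.0118
grip_force: 39.9
time: 32.8
position: [0.4297, -0.3277, 0.1523]
tool_rot: [0.984, 0.176, -0.0, -0.0]
ft_force: [-0.4, 1.3, -1.9]
grip_width: 0.0116
grip_force: 39.9
dp [202.0, -638.0, 62.7] rot [-0.001, -0.0, -1.354] t 32.8 q6-> 0.36
```

```bash
python3 -m jog '{"dp":[[202,-638,0],[202,-638,0],[202,-638,0],[202,-638,0],[202,-638,0],[202,-638,0],[202,-638,0],[202,-638,0],[202,-638,0],[202,-638,0],[202,-638,0],[202,-638,0]],"delta_rot":[[0,0,-1.354],[0,0,-1.354],[0,0,-1.354],[0,0,-1.354],[0,0,-1.354],[0,0,-1.354],[0,0,-1.354],[0,0,-1.354],[0,0,-1.354],[0,0,-1.354],[0,0,-1.354],[0,0,-1.354]],"gripper":[-1,-1,-1,-1,-1,-1,-1,-1,-1,-1,-1,-1]}' 40; python3 -m jog '{"dp":[[0,0,0],[0,0,0]],"delta_rot":[[0,0,0],[0,0,0]],"gripper":[-1,-1]}' 40; python3 plan.py place -0.045 0.085
```

```text
time: 34.0
position: [0.3992, 0.2726, 0.1505]
tool_rot: [0.657, 0.754, -0.002, -0.001]
ft_force: [0.9, -0.3, -1.0]
grip_width: 0.0119
grip_force: 39.9
time: 34.2
position: [0.3993, 0.2715, 0.1507]
tool_rot: [0.655, 0.755, -0.002, -0.001]
ft_force: [-0.4, -0.6, -1.3]
grip_width: 0.0113
grip_force: 39.9
dp [69.0, 8.3, 60.6] rot [-0.005, 0.001, 0.004] t 34.2 q6-> 0.34
```

```bash
python3 -m jog '{"dp":[[35,4,0],[69,8,0],[69,8,30],[69,8,70],[69,8,100],[69,8,113],[69,8,116],[69,8,118],[69,8,119],[69,8,119]],"delta_rot":[[0,0,0],[0,0,0],[0,0,0],[0,0,0],[0,0,0],[0,0,0],[0,0,0],[0,0,0],[0,0,0],[0,0,0]],"gripper":[-1,-1,-1,-1,-1,-1,-1,-1,-1,-1]}' 40
```

```text
time: 35.2
position: [0.4006, 0.3408, 0.0348]
tool_rot: [0.657, 0.754, 0.001, 0.0]
ft_force: [-0.9, 0.4, -0.4]
grip_width: 0.0115
grip_force: 39.9
```

```bash
python3 -m jog '{"dp":[[0,0,1],[0,0,1.5],[0,0,1.5]],"delta_rot":[[0,0,0],[0,0,0],[0,0,0]],"gripper":[-1,-1,-1]}' 40;python3 -m jog '{"dp":[[0,0,0.5],[0,0,1],[0,0,1]],"delta_rot":[[0,0,0],[0,0,0],[0,0,0]],"gripper":[-1,-1,-1]}' 40
```

```text
time: 35.5
position: [0.3998, 0.3407, 0.0325]
tool_rot: [0.657, 0.754, 0.0, 0.0]
ft_force: [-0.7, 0.3, -1.6]
grip_width: 0.0115
grip_force: 39.9
time: 35.8
position: [0.3998, 0.3407, 0.032]
tool_rot: [0.657, 0.754, 0.0, 0.0]
ft_force: [-0.7, -0.9, 6.0]
grip_width: 0.0117
grip_force: 39.9
```

```bash
python3 -m jog '{"dp":[[0,0,0],[0,0,0],[0,0,0],[0,0,-40],[0,0,-90],[0,0,-120],[0,0,-120]],"delta_rot":[[0,0,0],[0,0,0],[0,0,0],[0,0,0],[0,0,0],[0,0,0],[0,0,0]],"gripper":[-0.4,-0.4,-0.4,-0.3,-0.1,-0.1,-0.1]}' 40; python3 plan.py go .45 -.2 .18 0
```

```text
time: 36.5
position: [0.4026, 0.3422, 0.1553]
tool_rot: [0.657, 0.754, 0.005, 0.002]
ft_force: [0.4, 0.0, -0.2]
grip_width: 0.0381
grip_force: 0.0
dp [-543.5, -27.5, -26.9] rot [0.009, -0.004, 0.138] t 36.5 q6-> -0.63
```

```bash
python3 -m jog '{"dp":[[-543,-27,-27],[-543,-27,-27],[-543,-27,-27],[-543,-27,-27],[-543,-27,-27],[-543,-27,-27],[-543,-27,-27],[-543,-27,-27],[-543,-27,-27],[-543,-27,-27],[-543,-27,-27],[-543,-27,-27]],"delta_rot":[[0,0,0.14],[0,0,0.14],[0,0,0.14],[0,0,0.14],[0,0,0.14],[0,0,0.14],[0,0,0.14],[0,0,0.14],[0,0,0.14],[0,0,0.14],[0,0,0.14],[0,0,0.14]],"gripper":[-0.1,-0.1,-0.1,-0.1,-0.1,-0.1,-0.1,-0.1,-0.1,-0.1,-0.1,-0.1]}' 40; python3 - <<'E'
from h import *
im=grab("K",("top","scene"))
a=cv2.imread("pics/topK.png");b=cv2.imread("pics/sceneK.png")
cv2.imwrite("pics/k1.png",cv2.resize(a[115:295,100:310],None,fx=3.3,fy=3.3,interpolation=cv2.INTER_CUBIC))
E
```

```text
time: 37.7
position: [0.4494, -0.2074, 0.1777]
tool_rot: [0.71, 0.704, -0.0, 0.003]
ft_force: [0.6, 0.6, 0.3]
grip_width: 0.0393
grip_force: 0.0
```

View pics/k1.png

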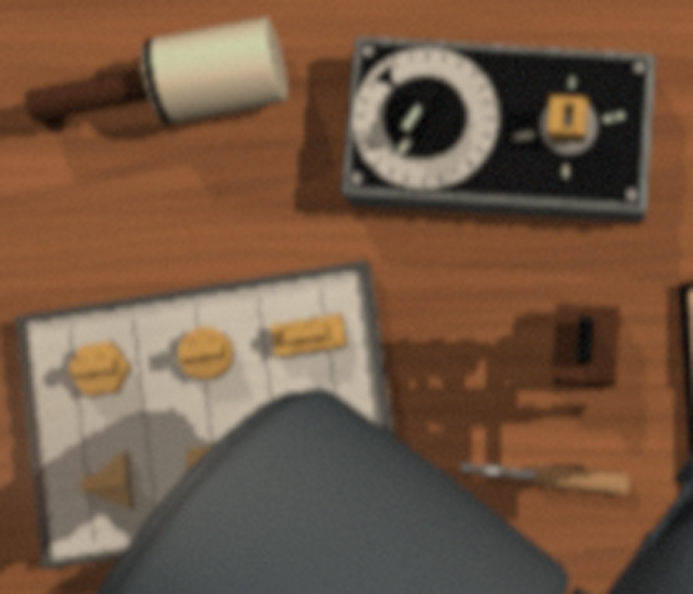

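```bash
cat > fit1.py <<'E'
from h import *
im={"top":load("0")["top"]}; sc=load("0")
yw=lambda a:[a-.2,a-.1,a,a+.1,a+.2]
rest=[(box(.06,.05),0,.034),(box(.034,.012),.034,.064)]
f,p,_=fit(im,rest,.498,-.033,0,yaws=yw(0),half=.05);print("key",f,p.round(4))
f,pc,_=fit(im,[(box(.13,.24),0,.045)],.673,.033,0,yaws=yw(.08),half=.14);print("ctrl",f,pc.round(4))
c,s=np.cos(pc[2]),np.sin(pc[2]);W=lambda u,v:np.array([pc[0]+c*u-s*v,pc[1]+s*u+c*v])
L=W(0,-.055);D=W(0,.058);print("lock",L,"dial",D)
lk=[(poly(32,.02),.045,.055),(box(.028,.028),.055,.08),(box(.0174,.0074),.0799,.08)]
f,pl,_=fit(im,lk,L[0],L[1],0,yaws=yw(0)+yw(.4)+yw(-.4),half=.03);print("lockfit",f,pl.round(4))
dl=[(poly(32,.057),.045,.0455),(poly(32,.034),.0455,.053),(box(.044,.014),.053,.081)]
f,pd,_=fit(im,dl,D[0],D[1],0,half=.065);print("dialfit",f,pd.round(4))
# polar profile: dark triangle on ring r 36..56 at z .0455
m=cv2.imread("pics/top0.png").astype(np.float32)
for a in range(0,360,4):
    t=np.radians(a);v=[]
    for r in(.042,.046,.050):
        u=proj("top",[[D[0]+r*np.cos(t),D[1]+r*np.sin(t),.046]])[0]
        v.append(cv2.getRectSubPix(m,(1,1),(float(u[0]),float(u[1])))[0,0].mean())
    if a>=0 and a<=100: print(a,np.round(v),end=" ")
print()
it=[(rest,*p[:2],0,p[2]),([(box(.13,.24),0,.045)],*pc[:2],0,pc[2]),(lk,*pl[:2],0,pl[2]),(dl,*pd[:2],0,pd[2])]
overlay("pics/ov1.png","0",it,(200,110,305,240),4.6)
E
python3 fit1.py
```

```text
Traceback (most recent call last):
  File "fit1.py", line 5, in <module>
    f,p,_=fit(im,rest,.498,-.033,0,yaws=yw(0),half=.05);print("key",f,p.round(4))
          ~~~^^^^^^^^^^^^^^^^^^^^^^^^^^^^^^^^^^^^^^^^^^
  File "h.py", line 63, in fit
    pr=prisms(name,fy) if name in FOOT else name
                          ^^^^^^^^^^^^
TypeError: unhashable type: 'list'
```

```bash
sed -i "s/if name in FOOT else/if isinstance(name,str) else/; s/name=='tri'/isinstance(name,str) and name=='tri'/" h.py; python3 fit1.py
```

```text
key 6.008382201801743 [ 0.4983 -0.0288 -0.0325]
ctrl 11.562768221346992 [ 0.674   0.034  -0.0789]
lock [ 0.66963348 -0.02087096] dial [0.67853635 0.09177779]
lockfit 6.391118663974788 [ 0.6707 -0.0218 -0.1045]
dialfit 8.753671400710036 [0.6808 0.0919 2.7079]
0 [148. 151. 144.] 4 [148. 152. 153.] 8 [148. 154. 149.] 12 [149. 153. 146.] 16 [146. 154. 150.] 20 [147. 154. 152.] 24 [148. 151. 146.] 28 [147. 149. 135.] 32 [137. 130. 104.] 36 [105.  77.  56.] 40 [72. 39. 45.] 44 [94. 71. 61.] 48 [132. 120.  99.] 52 [148. 146. 132.] 56 [152. 153. 141.] 60 [152. 154. 152.] 64 [151. 155. 153.] 68 [147. 151. 142.] 72 [148. 150. 140.] 76 [148. 152. 151.] 80 [150. 150. 146.] 84 [149. 148. 138.] 88 [143. 151. 146.] 92 [130. 150. 154.] 96 [116. 141. 145.] 100 [107. 127. 130.]
```

View pics/ov1.png

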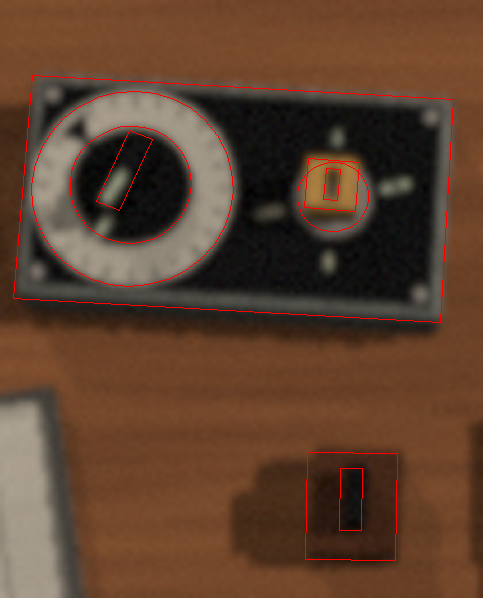

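```bash
sed -i 's/    if a=="pick":/    if a=="gof": rows(*[float(v) for v in sys.argv[2:]],mod=False)\n    if a=="pick":/' plan.py; python3 plan.py gof .4983 -.0288 .10 1.538
```

```text
dp [172.7, 50.8, 77.2] rot [-0.0, -0.003, -1.543] t 37.8 q6-> -1.82
```

```bash
python3 -m jog '{"dp":[[173,51,0],[173,51,0],[173,51,0],[173,51,0],[173,51,0],[173,51,0],[173,51,0],[173,51,0],[173,51,77],[173,51,77],[173,51,77],[173,51,77]],"delta_rot":[[0,0,-1.54],[0,0,-1.54],[0,0,-1.54],[0,0,-1.54],[0,0,-1.54],[0,0,-1.54],[0,0,-1.54],[0,0,-1.54],[0,0,-1.54],[0,0,-1.54],[0,0,-1.54],[0,0,-1.54]],"gripper":[-0.1,-0.1,-0.1,-0.1,-0.1,-0.1,-0.1,-0.1,-0.1,-0.1,-0.1,-0.1]}' 40; python3 plan.py gof .4983 -.0288 .037 1.538; python3 -c "
from rig import robot;print(robot.get_obs()['q'])"
```

```text
time: 39.0
position: [0.4966, -0.0259, 0.0996]
tool_rot: [0.015, 1.0, 0.001, -0.003]
ft_force: [-0.7, -0.6, 0.2]
grip_width: 0.0393
grip_force: 0.0
dp [-2.1, -2.9, 62.6] rot [0.001, -0.005, 0.002] t 39.0 q6-> -1.82
[-2.77320987e-01  5.56962404e-01  1.85632926e+00  2.92472478e-04
  7.33628615e-01 -1.81756829e+00]
```

```bash
python3 -m jog '{"dp":[[-2,-3,20],[-2,-3,45],[-2,-3,62],[-2,-3,62],[-2,-3,62],[-2,-3,62],[-2,-3,62],[-2,-3,62],[-2,-3,62],[-2,-3,62]],"delta_rot":[[0,0,0],[0,0,0],[0,0,0],[0,0,0],[0,0,0],[0,0,0],[0,0,0],[0,0,0],[0,0,0],[0,0,0]],"gripper":[-0.1,-0.1,-0.1,-0.1,-0.1,-1,-1,-1,-1,-1]}' 50; python3 -m jog '{"dp":[[0,0,0],[0,0,-20],[0,0,-60],[0,0,-100],[0,0,-120],[0,0,-120],[0,0,-120]],"delta_rot":[[0,0,0],[0,0,0],[0,0,0],[0,0,0],[0,0,0],[0,0,0],[0,0,0]],"gripper":[-1,-1,-1,-1,-1,-1,-1]}' 50; python3 plan.py gof .6702 -.0214 .15 1.48
```

```text
time: 40.0
position: [0.5013, -0.0313, 0.0396]
tool_rot: [0.016, 1.0, -0.0, 0.0]
ft_force: [-1.1, 0.5, 2.3]
grip_width: 0.0113
grip_force: 50.0
time: 40.7
position: [0.5006, -0.0311, 0.1589]
tool_rot: [0.016, 1.0, 0.0, -0.0]
ft_force: [-0.5, 0.4, -0.3]
grip_width: 0.0117
grip_force: 50.0
dp [-169.2, 15.2, 8.8] rot [0.0, -0.0, 0.058] t 40.7 q6-> -1.74
```

```bash
python3 plan.py gof .6725 -.0237 .125 1.48; python3 -m jog '{"dp":[[-40,4,0],[-90,8,0],[-140,12,0],[-171,13,0],[-171,13,0],[-171,13,20],[-171,13,34],[-171,13,34],[-171,13,34]],"delta_rot":[[0,0,0.058],[0,0,0.058],[0,0,0.058],[0,0,0.058],[0,0,0.058],[0,0,0.058],[0,0,0.058],[0,0,0.058],[0,0,0.058]],"gripper":[-1,-1,-1,-1,-1,-1,-1,-1,-1]}' 50; python3 plan.py gof .6725 -.0237 .119 1.48;  python3 - <<'E'
from h import *
o={c:robot.camera(c) for c in CM}
for c in o: cv2.imwrite(f"pics/{c}L.png",o[c][:,:,::-1])
u=proj("scene",[[.67,-.022,.08]])[0];print(u);x,y=int(u[0]),int(u[1])
b=o["scene"][y-30:y+30,x-40:x+40,::-1];cv2.imwrite("pics/L1.png",cv2.resize(b,None,fx=9,fy=9,interpolation=cv2.INTER_CUBIC))
E
```

```text
dp [-171.6, 13.0, 33.8] rot [0.0, -0.0, 0.058] t 40.7 q6-> -1.74
time: 41.6
position: [0.671, -0.0237, 0.1239]
tool_rot: [0.046, 0.999, 0.0, -0.002]
ft_force: [-0.0, 0.3, -0.5]
grip_width: 0.0116
grip_force: 50.0
dp [-1.5, 0.1, 4.9] rot [0.0, -0.003, -0.0] t 41.6 q6-> -1.68
[348.26878825 217.1280006 ]
```

View pics/L1.png

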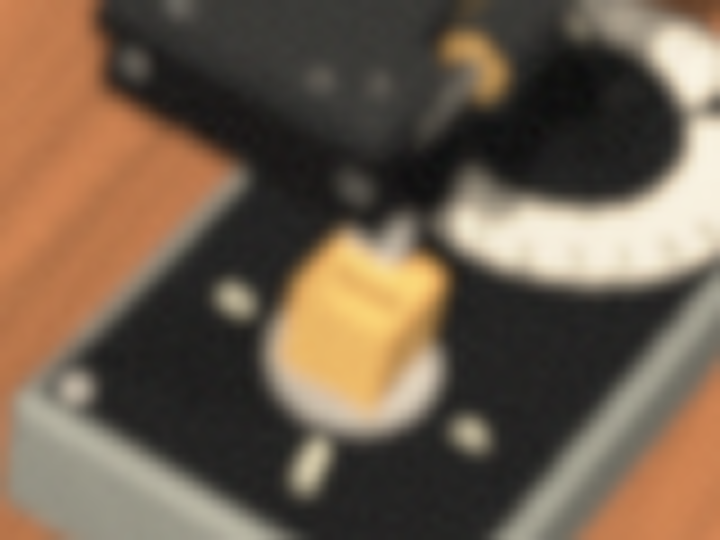

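```bash
python3 -m jog '{"dp":[[-1.5,0,6],[-1.5,0,9],[-1.5,0,11],[-1.5,0,13],[-1.5,0,13]],"delta_rot":[[0,0,0],[0,0,0],[0,0,0],[0,0,0],[0,0,0]],"gripper":[-1,-1,-1,-1,-1]}' 50; python3 -m jog '{"dp":[[0,0,1],[0,0,2],[0,0,2]],"delta_rot":[[0,0,0],[0,0,0],[0,0,0]],"gripper":[-1,-1,-1]}' 50
```

```text
time: 42.2
position: [0.6736, -0.0239, 0.1118]
tool_rot: [0.045, 0.999, 0.0, -0.0]
ft_force: [0.4, 0.3, -1.2]
grip_width: 0.0119
grip_force: 50.0
time: 42.5
position: [0.6739, -0.0239, 0.1114]
tool_rot: [0.045, 0.999, -0.0, 0.0]
ft_force: [-1.8, 1.6, 5.4]
grip_width: 0.0116
grip_force: 50.0
```

```bash
python3 -m jog '{"dp":[[0.7,0,0],[1.4,0,0],[1.4,0,0],[1.4,0,1],[1.4,0,1]],"delta_rot":[[0,0,0],[0,0,0],[0,0,0],[0,0,0],[0,0,0]],"gripper":[-1,-1,-1,-1,-1]}' 50;  python3 -m jog '{"dp":[[0.7,0,0],[1.4,0,0],[1.4,0,0]],"delta_rot":[[0,0,0],[0,0,0],[0,0,0]],"gripper":[-1,-1,-1]}' 50
```

```text
time: 43.0
position: [0.6737, -0.0239, 0.1112]
tool_rot: [0.045, 0.999, -0.0, 0.002]
ft_force: [-1.2, 0.6, 9.7]
grip_width: 0.0118
grip_force: 50.0
time: 43.3
position: [0.6735, -0.0239, 0.1113]
tool_rot: [0.045, 0.999, -0.0, 0.003]
ft_force: [1.3, 0.7, 8.7]
grip_width: 0.0117
grip_force: 50.0
```

```bash
python3 -m jog '{"dp":[[0,-1,0],[0,-2,0],[0,-2,0]],"delta_rot":[[0,0,0],[0,0,0],[0,0,0]],"gripper":[-1,-1,-1]}' 50;  python3 -m jog '{"dp":[[0,1,0],[0,2,0],[0,3,0],[0,4,0],[0,4,0]],"delta_rot":[[0,0,0],[0,0,0],[0,0,0],[0,0,0],[0,0,0]],"gripper":[-1,-1,-1,-1,-1]}' 50
```

```text
time: 43.6
position: [0.6734, -0.0243, 0.1113]
tool_rot: [0.046, 0.999, 0.001, 0.003]
ft_force: [0.6, 3.6, 8.4]
grip_width: 0.0117
grip_force: 50.0
time: 44.1
position: [0.6735, -0.0235, 0.1112]
tool_rot: [0.045, 0.999, -0.002, 0.003]
ft_force: [-0.6, -3.1, 6.6]
grip_width: 0.0117
grip_force: 50.0
```

```bash
python3 -m jog '{"dp":[[0,-2,-3],[0,-2,-6],[0,-2,-6],[0,-2,-6],[0,-2,-6]],"delta_rot":[[0,0,0],[0,0,0],[0,0,0],[0,0,0],[0,0,0]],"gripper":[-1,-1,-1,-1,-1]}' 50; python3 plan.py gof .6725 -.0237 .114 1.48; python3 - <<'E'
from h import *
c="scene";b=robot.camera(c);cv2.imwrite("pics/sceneM.png",b[:,:,::-1])
u=proj(c,[[.67,-.022,.08]])[0];x,y=int(u[0]),int(u[1])-3
cv2.imwrite("pics/L2.png",cv2.resize(b[y-18:y+18,x-22:x+22,::-1],None,fx=16,fy=16,interpolation=cv2.INTER_CUBIC))
E
```

```text
time: 44.6
position: [0.6706, -0.0235, 0.1146]
tool_rot: [0.045, 0.999, 0.0, -0.001]
ft_force: [0.7, 0.2, -0.7]
grip_width: 0.0115
grip_force: 50.0
dp [-1.9, -0.1, 0.6] rot [0.0, -0.001, 0.0] t 44.6 q6-> -1.68
```

View pics/L2.png

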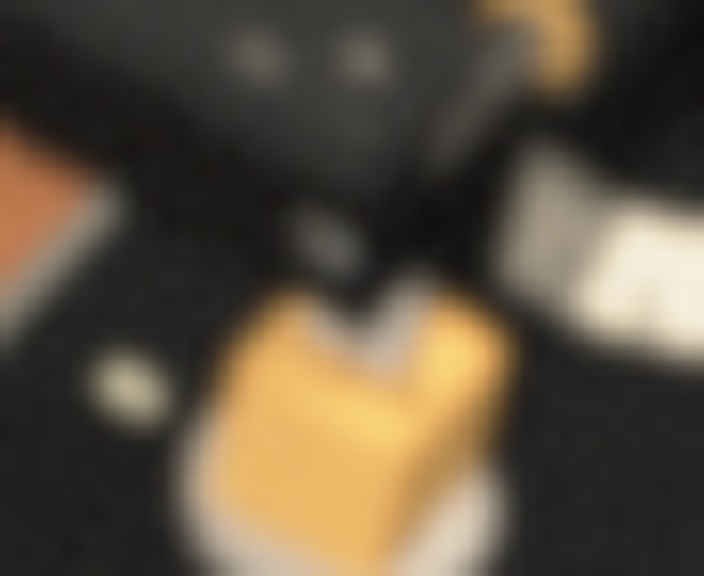

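```bash
python3 - <<'E'
from h import *
c="scene";u=proj(c,[[.67,-.022,.08]])[0];x0,y0=int(u[0])-22,int(u[1])-21
f=lambda P:((proj(c,P)+.5-[x0,y0])*16).round().astype(int)
def rect(cx,cy,a,b,th,z):
    Q=box(a,b)@np.array([[np.cos(th),np.sin(th)],[-np.sin(th),np.cos(th)]])+[cx,cy];return np.c_[Q,np.full(4,z)]
print("block top",f(rect(.6702,-.0214,.028,.028,-.09,.08)).tolist())
print("block bot",f(rect(.6702,-.0214,.028,.028,-.09,.055)).tolist())
print("slot",f(rect(.6702,-.0214,.0174,.0074,-.09,.08)).tolist())
for z in(.082,.11): print("blade at slot xy z",z,f(rect(.6702,-.0214,.016,.006,-.09,z)).tolist())
print("mm/px: x",(f([[.68,0,.08]])-f([[.67,0,.08]])).tolist(),"y",(f([[.67,.01,.08]])-f([[.67,0,.08]])).tolist(),"z",(f([[.67,0,.09]])-f([[.67,0,.08]])).tolist())
E
python3 - <<'E'
import cv2,numpy as np
a=cv2.imread("pics/scene0.png");b=cv2.imread("pics/sceneM.png")
x0,y0=326,196
A=[cv2.resize(q[y0:y0+36,x0:x0+44],None,fx=9,fy=9,interpolation=cv2.INTER_CUBIC) for q in(a,b)]
A=[np.clip(q.astype(float)*1.3,0,255).astype(np.uint8) for q in A]
cv2.imwrite("pics/L3.png",np.hstack(A))
E
```

```text
block top [[502, 335], [337, 243], [233, 353], [399, 448]]
block bot [[475, 448], [314, 356], [211, 466], [373, 561]]
slot [[433, 358], [330, 301], [302, 330], [405, 388]]
blade at slot xy z 0.082 [[428, 350], [333, 296], [311, 320], [406, 374]]
blade at slot xy z 0.11 [[458, 218], [361, 164], [338, 188], [435, 242]]
mm/px: x [[62, 29]] y [[31, -41]] z [[10, -46]]
```

View pics/L3.png

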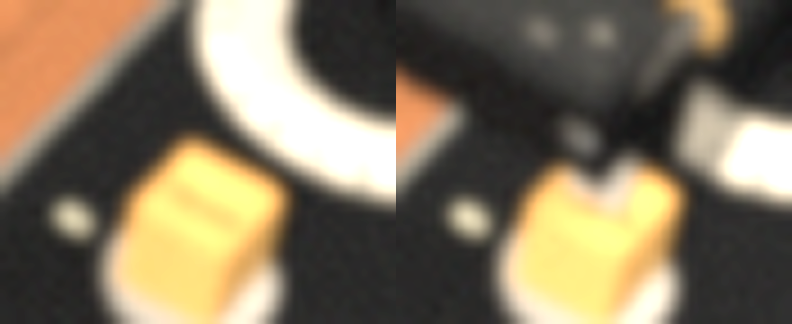

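```bash
python3 -m jog '{"dp":[[0,0,1],[0,0,2],[0,0,3],[0,0,4],[0,0,4],[0,0,4]],"delta_rot":[[0,0,0],[0,0,0],[0,0,0],[0,0,0],[0,0,0],[0,0,0]],"gripper":[-1,-1,-1,-1,-1,-1]}' 50; python3 -m jog '{"dp":[[0,0,1],[0,0,1],[0,0,1]],"delta_rot":[[0,0,0],[0,0,0],[0,0,0]],"gripper":[-1,-1,-1]}' 50; python3 -m jog '{"dp":[[-1,0,0.5],[-2,0,0.5],[-3,0,0.5],[-4,0,0.5],[-5,0,0.5],[-5,0,0.5]],"delta_rot":[[0,0,0],[0,0,0],[0,0,0],[0,0,0],[0,0,0],[0,0,0]],"gripper":[-1,-1,-1,-1,-1,-1]}' 50
```

```text
time: 45.25
position: [0.671, -0.0237, 0.1115]
tool_rot: [0.045, 0.999, -0.0, 0.0]
ft_force: [-0.9, 0.4, 2.7]
grip_width: 0.0116
grip_force: 50.0
time: 45.55
position: [0.6712, -0.0236, 0.1112]
tool_rot: [0.045, 0.999, -0.0, 0.0]
ft_force: [-2.2, 1.8, 6.5]
grip_width: 0.0116
grip_force: 50.0
time: 46.15
position: [0.6731, -0.0231, 0.1098]
tool_rot: [0.045, 0.999, 0.001, -0.003]
ft_force: [-5.6, 2.0, 3.6]
grip_width: 0.0118
grip_force: 50.0
```

```bash
python3 -m jog '{"dp":[[2,0,1],[3,0,2],[3,0,3],[3,0,3]],"delta_rot":[[0,0,0],[0,0,0],[0,0,0],[0,0,0]],"gripper":[-1,-1,-1,-1]}' 50; python3 -m jog '{"dp":[[0,1,0],[0,2,0],[0,2,0]],"delta_rot":[[0,0,0],[0,0,0],[0,0,0]],"gripper":[-1,-1,-1]}' 50
```

```text
time: 46.55
position: [0.6725, -0.0232, 0.1063]
tool_rot: [0.045, 0.999, 0.001, -0.001]
ft_force: [-2.4, 2.8, 2.5]
grip_width: 0.0115
grip_force: 50.0
time: 46.85
position: [0.6726, -0.0228, 0.1063]
tool_rot: [0.045, 0.999, -0.001, -0.001]
ft_force: [-3.7, -1.7, 1.8]
grip_width: 0.0116
grip_force: 50.0
```

```bash
python3 -m jog '{"dp":[[2,-0.7,3],[2,-0.7,8],[2,-0.7,13],[2,-0.7,17],[2,-0.7,17]],"delta_rot":[[0,0,0],[0,0,0],[0,0,0],[0,0,0],[0,0,0]],"gripper":[-1,-1,-1,-1,-1]}' 50
```

```text
time: 47.35
position: [0.6712, -0.0223, 0.0886]
tool_rot: [0.045, 0.999, 0.0, -0.0]
ft_force: [-0.4, -0.7, 0.1]
grip_width: 0.0116
grip_force: 50.0
```

```bash
python3 -m jog '{"dp":[[0,0,2],[0,0,4],[0,0,5],[0,0,6],[0,0,7],[0,0,7]],"delta_rot":[[0,0,0],[0,0,0],[0,0,0],[0,0,0],[0,0,0],[0,0,0]],"gripper":[-1,-1,-1,-1,-1,-1]}' 50
```

```text
time: 47.95
position: [0.6717, -0.0224, 0.0855]
tool_rot: [0.045, 0.999, -0.0, 0.001]
ft_force: [-2.6, 1.9, 11.7]
grip_width: 0.0116
grip_force: 50.0
```

```bash
python3 -m jog '{"dp":[[0,0,1.5],[0,0,3],[0,0,4],[0,0,4]],"delta_rot":[[0,0,0],[0,0,0],[0,0,0],[0,0,0]],"gripper":[-1,-1,-1,-1]}' 50
```

```text
time: 48.35
position: [0.6718, -0.0224, 0.0853]
tool_rot: [0.045, 0.999, -0.0, 0.001]
ft_force: [-9.1, 0.9, 28.5]
grip_width: 0.0122
grip_force: 50.0
```

```bash
python3 -m jog '{"dp":[[0,0,-3],[0,0,-6],[0,-0.3,-6],[0.1,-0.6,-6],[0.2,-1,-6],[0.35,-1.4,-6],[0.6,-1.7,-6],[0.9,-2,-6],[1.2,-2.2,-6],[1.5,-2.3,-6],[1.5,-2.4,-6],[1.5,-2.4,-6]],"delta_rot":[[0,0,0],[0,0,0],[0,0,0.14],[0,0,0.28],[0,0,0.42],[0,0,0.56],[0,0,0.7],[0,0,0.84],[0,0,0.98],[0,0,1.12],[0,0,1.26],[0,0,1.36]],"gripper":[-1,-1,-1,-1,-1,-1,-1,-1,-1,-1,-1,-1]}' 50; python3 -m jog '{"dp":[[0,0,0],[0,0,0],[0,0,0]],"delta_rot":[[0,0,0.05],[0,0,0.05],[0,0,0.05]],"gripper":[-1,-1,-1]}' 50; python3 -c "
from plan import *
o,r,m=pose();print(1.48-np.arctan2(m[1,1],m[0,1]),o['moment'],o['q'])"
```

```text
time: 49.55
position: [0.671, -0.0234, 0.0857]
tool_rot: [0.665, 0.747, 0.002, 0.001]
ft_force: [-0.3, 2.6, 5.3]
grip_width: 0.0116
grip_force: 50.0
time: 49.85
position: [0.6709, -0.0235, 0.0857]
tool_rot: [0.682, 0.731, 0.002, 0.001]
ft_force: [0.5, 2.0, 5.4]
grip_width: 0.0115
grip_force: 50.0
1.409974702233252 [ 0.52397283 -0.02584489  0.13012347] [-0.20206246  0.74876152  1.41593791  0.00259952  0.97381738 -0.27354796]
```

```bash
python3 -m jog '{"dp":[[0,0,0],[0,0,0],[0,0,0],[0,0,0]],"delta_rot":[[0,0,0.08],[0,0,0.12],[0,0,0.12],[0,0,0.12]],"gripper":[-1,-1,-1,-1]}' 60; python3 -c "
from plan import *
o,r,m=pose();print(1.48-np.arctan2(m[1,1],m[0,1]),o['moment'])"
```

```text
time: 50.25
position: [0.6709, -0.0235, 0.0857]
tool_rot: [0.723, 0.691, 0.001, 0.001]
ft_force: [1.4, 3.2, 5.6]
grip_width: 0.0117
grip_force: 60.0
1.5254779522361608 [ 0.54722986 -0.02673848  1.03742636]
```

```bash
python3 -m jog '{"dp":[[0,0,0],[0,0,0],[0,0,0],[0,0,0],[0,0,-30],[0,0,-70],[0,0,-100],[0,0,-100]],"delta_rot":[[0,0,-0.08],[0,0,-0.08],[0,0,-0.08],[0,0,-0.08],[0,0,-0.08],[0,0,-0.08],[0,0,-0.08],[0,0,-0.08]],"gripper":[-1,-0.5,-0.4,-0.4,-0.4,-0.3,-0.1,-0.1]}' 60; python3 plan.py gof .46 -.08 .25 0
```

```text
time: 51.05
position: [0.6727, -0.0256, 0.1897]
tool_rot: [0.697, 0.717, 0.003, 0.004]
ft_force: [0.4, -0.0, 0.8]
grip_width: 0.0366
grip_force: 0.0
dp [-48.4, -213.5, -62.3] rot [0.01, 0.002, 0.029] t 51.05 q6-> -0.34
```

```bash
python3 plan.py gof .46 -.2 .25 0;python3 -m jog '{"dp":[[170,-220,-60],[170,-220,-60],[170,-220,-60],[170,-220,-60],[170,-220,-60],[170,-220,-60],[170,-220,-60],[170,-220,-60]],"delta_rot":[[0,0,0],[0,0,0],[0,0,0],[0,0,0],[0,0,0],[0,0,0],[0,0,0],[0,0,0]],"gripper":[-0.1,-0.1,-0.1,-0.1,-0.1,-0.1,-0.1,-0.1]}' 60; python3 - <<'E'
from h import *
b=robot.camera("top");cv2.imwrite("pics/topN.png",b[:,:,::-1])
print(robot.get_obs()["position"])
cv2.imwrite("pics/N1.png",cv2.resize(b[115:185,200:305,::-1],None,fx=7,fy=7,interpolation=cv2.INTER_CUBIC))
E
```

```text
dp [-168.3, -217.0, -62.0] rot [0.01, 0.002, 0.029] t 51.05 q6-> -0.58
time: 51.85
position: [0.4441, 0.1389, 0.2444]
tool_rot: [0.696, 0.718, -0.0, 0.0]
ft_force: [0.8, -0.3, 0.3]
grip_width: 0.0386
grip_force: 0.0
[0.44498162 0.13840531 0.24427743]
```

View pics/N1.png

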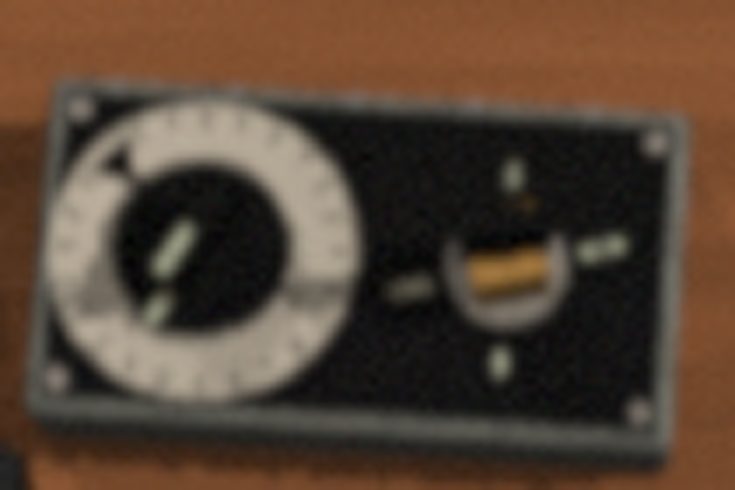

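```bash
cat > ang.py <<'E'
from h import *
import sys
def run(tag,c=None):
    m=cv2.imread(f"pics/top{tag}.png").astype(np.float32)
    im={"top":feat({"top":m[:,:,::-1].astype(np.uint8).copy()})["top"]}
    # ring: bright, low saturation pixels -> ellipse fit of outer contour
    hsv=cv2.cvtColor(m.astype(np.uint8),cv2.COLOR_BGR2HSV)
    mask=((hsv[...,2]>105)&(hsv[...,1]<80)).astype(np.uint8);mask[:,:203]=0;mask[:,254:]=0;mask[:120]=0;mask[176:]=0
    k=max(cv2.findContours(mask,cv2.RETR_EXTERNAL,cv2.CHAIN_APPROX_NONE)[0],key=cv2.contourArea)
    e=cv2.fitEllipse(cv2.convexHull(k));C=ray("top",e[0],.0455)[0];print("ring ellipse",np.round(e[0],2),np.round(e[1],1),"centre",C.round(4))
    if c is not None: C=np.array(c)
    g=m.mean(2)
    def prof(r,z,A): 
        u=np.concatenate([proj("top",[[C[0]+r*np.cos(t),C[1]+r*np.sin(t),z]]) for t in A]).astype(np.float32)
        return cv2.remap(g,u[None,:,0].copy(),u[None,:,1].copy(),cv2.INTER_CUBIC)[0]
    A=np.radians(np.arange(-180,180,1.))
    B=A[(A>0)&(A<1.5)];d=np.clip(130-sum(prof(r,.0455,B) for r in(.042,.045,.048))/3,0,None);print("triangle",np.sum(B*d)/d.sum())
    p=sum(prof(r,.053,A) for r in(.027,.029))/2;i=p.argmax();w=np.clip(p-np.median(p)-20,0,None);w[np.abs((A-A[i]+np.pi)%(2*np.pi)-np.pi)>.3]=0
    print("pointer",np.sum(w*(A[i]+((A-A[i]+np.pi)%(2*np.pi)-np.pi)))/w.sum(),p.max(),np.median(p));return im,C
if __name__=="__main__":
    im,C=run(sys.argv[1])
    run(sys.argv[1],(.6785,.0918))
    bar=[(poly(32,.033),.050,.053),(box(.044,.014),.053,.081)]
    a=float(sys.argv[2]);f,p,_=fit(im,bar,C[0],C[1],0,yaws=[a-.3,a-.15,a,a+.15,a+.3],half=.027);print("bar",f,p.round(4))
E
python3 ang.py N 2.7; python3 ang.py 0 2.7
```

```text
ring ellipse [228.23 150.23] [43.3 44.5] centre [0.6813 0.0919]
triangle 0.7379835101733405
pointer 2.5846404932095455 122.34215 22.052898
ring ellipse [228.23 150.23] [43.3 44.5] centre [0.6813 0.0919]
triangle 0.7034415170680065
pointer 2.5255380446104003 128.2192 19.502708
bar 7.327077507909533 [0.6799 0.0929 2.6357]
ring ellipse [228.33 150.34] [42.3 44.2] centre [0.681  0.0917]
triangle 0.7383117111452155
pointer 2.572095580532511 112.23171 17.287094
ring ellipse [228.33 150.34] [42.3 44.2] centre [0.681  0.0917]
triangle 0.7035798693170091
pointer 2.5262878560811597 117.406784 17.157215
bar 6.8274166691845775 [0.6802 0.0929 2.6253]
```

```bash
python3 plan.py gof .6808 .0903 .12 1.01
```

```text
dp [-55.1, 234.2, 124.4] rot [0.0, 0.001, -0.98] t 51.9 q6-> -1.12
```

```bash
python3 -m jog '{"dp":[[-55,234,0],[-55,234,0],[-55,234,0],[-55,234,0],[-55,234,0],[-55,234,0],[-55,234,30],[-55,234,80],[-55,234,124],[-55,234,124],[-55,234,124],[-55,234,124]],"delta_rot":[[0,0,-0.98],[0,0,-0.98],[0,0,-0.98],[0,0,-0.98],[0,0,-0.98],[0,0,-0.98],[0,0,-0.98],[0,0,-0.98],[0,0,-0.98],[0,0,-0.98],[0,0,-0.98],[0,0,-0.98]],"gripper":[-0.1,-0.1,-0.1,-0.1,-0.1,-0.1,-0.1,-0.1,-0.1,-0.1,-0.1,-0.1]}' 40; python3 plan.py gof .6808 .0903 .058 1.01
```

```text
time: 53.1
position: [0.6825, 0.09, 0.123]
tool_rot: [0.277, 0.961, 0.001, 0.002]
ft_force: [0.1, 0.2, 0.9]
grip_width: 0.0392
grip_force: 0.0
dp [1.9, -0.9, 65.0] rot [0.002, 0.004, -0.001] t 53.1 q6-> -1.04
```

```bash
python3 -m jog '{"dp":[[1,0,25],[1,0,50],[1,0,62],[1,0,64],[1,0,64],[1,0,64],[1,0,64],[1,0,64],[1,0,64]],"delta_rot":[[0,0,0],[0,0,0],[0,0,0],[0,0,0],[0,0,0],[0,0,0],[0,0,0],[0,0,0],[0,0,0]],"gripper":[-0.1,-0.1,-0.1,-0.1,-0.1,-1,-1,-1,-1]}' 30; python3 -c "
from plan import *
o,r,m=pose();print(np.arctan2(m[1,1],m[0,1]),o['moment'],o['q'][5])"
```

```text
time: 54.0
position: [0.6794, 0.0913, 0.0572]
tool_rot: [0.277, 0.961, 0.0, 0.0]
ft_force: [-0.1, -0.2, -0.2]
grip_width: 0.0146
grip_force: 0.0
1.0100348176744274 [-0.03739727 -0.01564368 -0.01987553] -1.0390934232480404
```

```bash
python3 -m jog '{"dp":[[0,0,0],[0,0,0],[0,0,0]],"delta_rot":[[0,0,0],[0,0,0],[0,0,0]],"gripper":[-1,-1,-1]}' 30; python3 -c "
from plan import *
o,r,m=pose();print(np.arctan2(m[1,1],m[0,1]),o['moment'],o['q'][5])"; python3 -m jog '{"dp":[[0,0,0],[0,0,0],[0,0,0],[0,0,0],[0,0,0],[0,0,0],[0,0,0],[0,0,0],[0,0,0],[0,0,0],[0,0,0]],"delta_rot":[[0,0,0.14],[0,0,0.28],[0,0,0.42],[0,0,0.56],[0,0,0.7],[0,0,0.84],[0,0,0.98],[0,0,1.12],[0,0,1.26],[0,0,1.4],[0,0,1.4]],"gripper":[-1,-1,-1,-1,-1,-1,-1,-1,-1,-1,-1]}' 30;python3 -m jog '{"dp":[[0,0,0],[0,0,0],[0,0,0],[0,0,0],[0,0,0]],"delta_rot":[[0,0,0.14],[0,0,0.28],[0,0,0.42],[0,0,0.43],[0,0,0.43]],"gripper":[-1,-1,-1,-1,-1]}' 30; python3 -c "
from plan import *
o,r,m=pose();print(np.arctan2(m[1,1],m[0,1]),o['moment'],o['q'][5])"
```

```text
time: 54.3
position: [0.6792, 0.091, 0.0572]
tool_rot: [0.277, 0.961, -0.0, 0.0]
ft_force: [-2.1, -0.6, 3.4]
grip_width: 0.0141
grip_force: 30.0
1.010021843041364 [-0.24727821  0.23663302  0.01596774] -1.039079754748865
time: 55.4
position: [0.6806, 0.0914, 0.0572]
tool_rot: [0.831, 0.557, 0.001, 0.001]
ft_force: [1.3, 1.4, 2.7]
grip_width: 0.0134
grip_force: 30.0
time: 55.9
position: [0.6809, 0.0912, 0.0572]
tool_rot: [0.93, 0.369, 0.002, 0.001]
ft_force: [4.5, -0.2, 2.2]
grip_width: 0.014
grip_force: 30.0
-0.8159368196918566 [-0.18026438 -0.54453683  0.00072939] 0.7866862121486604
```

```bash
python3 -m jog '{"dp":[[0,0,0],[0,0,0],[0,0,0],[0,0,-30],[0,0,-70],[0,0,-110],[0,0,-140],[0,0,-140]],"delta_rot":[[0,0,0],[0,0,0],[0,0,0],[0,0,0],[0,0,0],[0,0,0],[0,0,0],[0,0,0]],"gripper":[-0.4,-0.4,-0.4,-0.4,-0.3,-0.1,-0.1,-0.1]}' 30; python3 plan.py gof .46 -.2 .25 0
```

```text
time: 56.7
position: [0.6816, 0.0915, 0.2021]
tool_rot: [0.93, 0.367, 0.004, 0.002]
ft_force: [1.0, -0.8, -0.0]
grip_width: 0.0387
grip_force: 0.0
dp [-360.7, 61.9, -49.9] rot [0.009, -0.004, -0.819] t 56.7 q6-> -0.57
```

```bash
python3 -m jog '{"dp":[[-360,62,-50],[-360,62,-50],[-360,62,-50],[-360,62,-50],[-360,62,-50],[-360,62,-50],[-360,62,-50],[-360,62,-50],[-360,62,-50]],"delta_rot":[[0,0,-0.8],[0,0,-0.8],[0,0,-0.8],[0,0,-0.8],[0,0,-0.8],[0,0,-0.8],[0,0,-0.8],[0,0,-0.8],[0,0,-0.8]],"gripper":[-0.1,-0.1,-0.1,-0.1,-0.1,-0.1,-0.1,-0.1,-0.1]}' 30; python3 - <<'E'
from h import *
for c in CM: cv2.imwrite(f"pics/{c}Z.png",robot.camera(c)[:,:,::-1])
E
python3 ang.py Z 0.74; python3 - <<'E'
from h import *
from plan import slot
im=load("Z")
# dies in both cameras at their expected places: brass area & search
m=cv2.imread("pics/sceneZ.png")
for n,(u,v) in dict(long=(.045,-.085),oval=(-.045,-.085),round=(.045,0),square=(-.045,0),hex=(.045,.085),tri=(-.045,.085)).items():
    x,y=slot(u,v);P=proj("scene",[[x,y,.03]])[0];Q=proj("top",[[x,y,.03]])[0]
    r=robot.search_frame("die_"+n,"scene");print(n,"exp",P.round(),Q.round(),[([round((q["rect"][0]+q["rect"][2])/2),round((q["rect"][1]+q["rect"][3])/2)],round(q["score"],2)) for q in r][:3])
# lock yaw with key
k=[(poly(32,.02),.045,.055),(box(.028,.028),.055,.08),(box(.034,.012),.08,.11)]
f,p,_=fit({"top":im["top"]},k,.6702,-.0214,0,half=.03);print("key",f,p)
E
```

```text
time: 57.6
position: [0.4557, -0.2014, 0.2461]
tool_rot: [0.716, 0.698, -0.001, -0.001]
ft_force: [-0.7, 0.3, 0.2]
grip_width: 0.0393
grip_force: 0.0
ring ellipse [228.55 149.65] [43.3 46.7] centre [0.6828 0.0911]
triangle 0.8742590948929775
pointer 0.698080935889194 121.3001 20.909336
ring ellipse [228.55 149.65] [43.3 46.7] centre [0.6828 0.0911]
triangle 0.8759845118282282
pointer 0.5646101293320407 130.943 22.294312
bar 6.413739245851288 [0.6803 0.0926 0.7058]
long exp [329. 160.] [193. 217.] []
oval exp [300. 151.] [198. 252.] [([295, 339], 0.7), ([301, 154], 0.53)]
round exp [339. 143.] [160. 222.] [([338, 145], 0.72)]
square exp [311. 135.] [164. 257.] [([372, 204], 0.41), ([213, 270], 0.39)]
hex exp [348. 128.] [127. 227.] [([349, 133], 0.42)]
tri exp [321. 121.] [131. 262.] [([109, 276], 0.83), ([122, 308], 0.75), ([135, 246], 0.72)]
key 7.257049287748477 [ 0.66553944 -0.02298769  1.71151567]
```

```bash
python3 - <<'E'
from h import *
C=np.array([.6812,.0918])
def pol(tag,z,R,A):
    g=cv2.imread(f"pics/top{tag}.png").astype(np.float32).mean(2)
    out=[]
    for r in R:
        u=proj("top",np.c_[C[0]+r*np.cos(A),C[1]+r*np.sin(A),np.full(len(A),z)]).astype(np.float32)
        out.append(cv2.remap(g,u[None,:,0].copy(),u[None,:,1].copy(),cv2.INTER_CUBIC)[0])
    return np.array(out)
def peak(p,A): w=np.clip(p-p.min()-.4*np.ptp(p),0,None);return (w*A).sum()/w.sum()
for tag,a0 in(("N",2.58),("Z",.7)):
    A=np.arange(a0-.6,a0+.6,.02);R=[.024,.026,.028,.030,.032]
    P=pol(tag,.053,R,A);print(tag,"pointer",[round(peak(p,A),3) for p in P],P.max(1).round())
for tag in"0NZ":
    A=np.arange(.1,1.4,.02);R=[.040,.042,.044,.046,.048,.05,.052];P=pol(tag,.0455,R,A);print(tag,"tri",[round(peak(-p,A),3) for p in P],P.min(1).round())
E
```

```text
N pointer [np.float64(2.581), np.float64(2.578), np.float64(2.58), np.float64(2.577), np.float64(2.575)] [ 85. 107. 124. 129. 127.]
Z pointer [np.float64(0.601), np.float64(0.621), np.float64(0.65), np.float64(0.654), np.float64(0.487)] [135. 131. 123. 120. 125.]
0 tri [np.float64(0.748), np.float64(0.745), np.float64(0.738), np.float64(0.736), np.float64(0.733), np.float64(0.727), np.float64(0.713)] [ 70.  54.  34.  25.  39.  73. 105.]
N tri [np.float64(0.748), np.float64(0.744), np.float64(0.74), np.float64(0.738), np.float64(0.733), np.float64(0.727), np.float64(0.714)] [ 76.  61.  37.  25.  42.  82. 117.]
Z tri [np.float64(0.969), np.float64(0.879), np.float64(0.783), np.float64(0.755), np.float64(0.758), np.float64(0.764), np.float64(0.749)] [ 84.  65.  39.  27.  47.  88. 124.]
```

```bash
python3 - <<'E'
from h import *
G={t:cv2.imread(f"pics/top{t}.png").astype(np.float32) for t in"NZ"}
def line(t,a0):
    g=G[t].mean(2)
    # white-ish pixels near bar, in world coords at z=.081
    ys,xs=np.mgrid[130:172,205:252];uv=np.c_[xs.ravel(),ys.ravel()]
    W=ray("top",uv,.081)-np.array([.6812,.0918]);v=g[130:172,205:252].ravel()
    for off in(0,):
        r=W@[np.cos(a0),np.sin(a0)];s=W@[-np.sin(a0),np.cos(a0)]
        k=(r>-.004)&(r<.022)&(np.abs(s)<.007)&(v>45);w=v[k]-45
        m=np.average(W[k],axis=0,weights=w);c=np.cov(W[k].T,aweights=w);e=np.linalg.eigh(c)
        d=e[1][:,1];d=d*np.sign(d@[np.cos(a0),np.sin(a0)])
        print(t,"centroid",m.round(4),"ang",np.arctan2(m[1],m[0]).round(3),"line dir",np.arctan2(d[1],d[0]).round(3),"len",np.sqrt(e[0]).round(4),k.sum())
line("N",2.58);line("Z",.75)
b=(.7058,2.6303);print("bar fits",b)
E
```

```text
N centroid [-0.0098  0.0058] ang 2.607 line dir 2.588 len [0.0024 0.0058] 39
Z centroid [0.0085 0.0076] ang 0.732 line dir 0.773 len [0.0028 0.0063] 39
bar fits (0.7058, 2.6303)
```

```bash
python3 - <<'E'
from h import *
from plan import slot
for tag in("sceneZ","topZ"):
    m=cv2.imread(f"pics/{tag}.png");c=tag[:-1];hsv=cv2.cvtColor(m,cv2.COLOR_BGR2HSV)
    for n,(u,v) in dict(long=(.045,-.085),oval=(-.045,-.085),round=(.045,0),square=(-.045,0),hex=(.045,.085),tri=(-.045,.085)).items():
        x,y=slot(u,v);q=proj(c,[[x,y,.03]])[0].round().astype(int)
        w=hsv[q[1]-14:q[1]+15,q[0]-16:q[0]+17];k=((w[...,0]>14)&(w[...,0]<32)&(w[...,1]>110)&(w[...,2]>60)).astype(np.uint8)
        N,L,S,ce=cv2.connectedComponentsWithStats(k)
        # expected silhouette
        e=(labels(c,prisms(n),x,y,.014,PYY:=.138+np.pi/2,[q[0]-16,q[1]-14,q[0]+17,q[1]+15])>0).mean()*29*33
        j=1+S[1:,4].argmax() if N>1 else 0
        print(tag,n,"area",S[j,4] if j else 0,"exp",round(e),"off px",(ce[j]-[16,14]).round(1) if j else None)
E
```

```text
sceneZ long area 130 exp 184 off px [-0.1  2.8]
sceneZ oval area 129 exp 157 off px [-0.4  2.7]
sceneZ round area 119 exp 172 off px [-0.1  3.1]
sceneZ square area 140 exp 192 off px [-0.5  1.9]
sceneZ hex area 116 exp 161 off px [0.2 3.1]
sceneZ tri area 90 exp 126 off px [0.3 1.7]
topZ long area 203 exp 250 off px [-0.1 -0.5]
topZ oval area 196 exp 213 off px [ 0.9 -1.2]
topZ round area 196 exp 237 off px [ 1.7 -0.2]
topZ square area 204 exp 283 off px [0.8 0.1]
topZ hex area 210 exp 248 off px [ 2.5 -0.6]
topZ tri area 112 exp 177 off px [ 2.  -1.3]
```

```bash
python3 -c "
from rig import robot;print(robot.hand_in())"
```

```text
the job is handed in; nothing more can be done
None
```

I handed the job in at about 58 s of the 210 s: all six dies stand on the plate, the key is home and turned to the on stop, and the dial pointer measures within about 0.03 rad (1 mm) of the triangle. The hand-in gave no verdict, and the last check of the dies was by measurement in both camera images rather than by eye.

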